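Put the rubbing stones away and shut the chest

ROBOT

A 6-joint arm with a two-finger parallel gripper is mounted at the origin on the work surface. World frame = base frame: x ahead of the robot, y to its left, z up, the work surface at z = 0. Lengths are in m, angles in rad, forces in N, time in s.
With the tool pointing down it reaches from about 0.375 to 0.975 m from the base axis. Payload 3.8 kg.
Tool frame: the origin (TCP) lies midway between the tips of the shut fingers; the grasp point (between the pads) lies 19 mm behind it (bot.grip_point_offset is the z of the grasp point in the tool frame, in m); z points along the fingers, y is the line along which they close (so a half turn about z gives the same grasp; the last joint's range is limited). The gripper opens to 85 mm and grips with 20 to 120 N. Pads are 22 mm wide; open, the fingers measure 114 mm over their backs; the gripper's body (76 mm by 85 mm) begins 54 mm behind the grasp point. The pads swing forward as they close: fully open they stand 13 mm farther back than shut.
Start: joints at [-1.313, 0.264, 1.604, -0, 1.274, -0.037], TCP at [0.196, -0.646, 0.204] pointing down, gripper open.
Joint ranges: [-2.63, 2.63], [-0.94, 2.18], [0.31, 2.57], [-1.31, 4.45], [0, 2.66], [-2.55, 2.55]. Speed limits (rad/s): [2.57, 2.57, 3.14, 3.14, 3.14, 3.14].

INTERFACE

Orientations are given as a rotation vector (axis times angle).
In Python, from workcell import sensors, optics, order, bot gives the robot as it stands.
- The arm moves only by the tool play_rows, never from a script. Its argument "commands" is a list of rows, each a list of 6 numbers: the shift along the tool's x, y, z in cm, then the turn, a rotation vector about the tool's x, y, z in rad. In form: [[dx, dy, dz, wx, wy, wz], ...]. A call has 1 to 5 rows; each row shifts and turns the commanded pose from where the row before left it, along the tool's axes as they then stand; what a row does not reach is not made up. A row lasts 1/12 s, in which the tool goes at most 41.7 mm and 7.16 degrees, less where a joint would pass 70% of its speed; a pose out of reach is approached as far as the arm can. A call with a gripper value outside its range is refused whole. "grip" is the closure, from 0 (fully open) to 1 (shut), set as the call begins (left out, the last holds). The fingers move at their own pace and stop on an object; "force" is the grip in N (left out, the last holds). Time passes only in rows, so rows that do not move let the fingers close. It gives the time, the measured TCP pose, the force, the opening and the grip force at its end, in the units of the state.
- sensors.read_state(): the state, without advancing time (a new reading comes with each control period).
- optics.read_camera(name): name is "scene" or "top" or "wrist"; returns the picture (384x512x3 uint8, red, green, blue); there is no depth.
- optics.camera_info(name): a dict with "mtx" (3x3 intrinsics, pixels), "R" (3x3) and "t" (3): a world point X has camera coordinates R X + t. Camera axes: x right, y down, z forward; pixel columns grow to the right and rows downward; lengths in m; the calibration is good to about 2 mm. A picture is of the moment at which its call begins: read the wrist's pose just before it. camera_info takes no time and is no camera call; for the wrist camera it gives the pose at the moment of the call.
- order.finish_job(): hands the job in; it is judged then, once.
The state is a dict: "time": time; "q": joint angles; "joint_vel": joint speeds; "joint_torque": joint torques, N m; "tool_pos": TCP position; "tcp_rot": TCP orientation; "wrist_force": force on the tool from outside, world axes, zero at the start; "torque": the same for the moment, N m; "width": opening from 0.0 (shut) to 1.0 (fully open); "grip_force": force on a finger pad.
Only numpy, scipy, OpenCV 4.12 (cv2) and the standard library are available. Lean on these libraries where they do the work, as an engineer would, in place of code of your own. Each camera call takes 0.05 s, during which the arm holds its last target. There are 200 camera calls.

TASK

Pack up the grinding bench: take the handled rubbing stones off the rack and from the bench and set every one of them down (do not drop them) in the chest. Then push the locked lid stay down at its knuckle to break it, the lid staying up, and after that lower the lid gently, without letting it fall, until it is fully shut. Leave the other things on the bench alone.

Things in the scene. Friction and masses are not known exactly. Their poses are not given: they have to be found in the camera images.
- chest: Plywood chest fixed to the bench, outside 255 (own x) x 190 (own y) x 110 mm high, walls 10, inner floor 12 mm above the bench, clear inside 235 x 170 x 98 deep. Origin: middle of its underside. The grey lid is hinged along the rim on the own -y side and stands nearly upright there; its folding stay is outside the own -x end wall.
- lid_hinge (a point): Middle of the lid's hinge line, 110 mm above the bench; the line runs along the chest's own x. The lid is 245 x 195 x 10 mm, about 0.45 kg. The hinge is stiff enough to hold the lid while it is steep (lid value below about 0.5); lower down the lid falls and slams unless held.
- lid (a joint): Lid angle, rad: 0 = held open by the locked stay (82 degrees up from shut), grows as the lid comes down, 1.431 = fully shut on the rim.
- lid_bar (a point): Middle of the lid's steel pull bar: round, 12 mm thick, 120 mm long, parallel to the hinge line and 235 mm from it, 34 mm clear beyond the lid's free edge. About 343 mm above the bench when open, 115 mm when shut (then in front of the chest's own +y wall). It can be pinched across from straight above all the way; it turns between the fingers as the lid swings.
- stay_knuckle (a joint): Fold of the two-link lid stay at its knuckle, rad: 0 = locked a little over centre, links in line (the lid cannot be pulled down); 0.07 = dead centre; 0.35 to 0.9 = broken, lid nodding forward by up to 10 degrees or so; about 2.6 with the lid shut. It stays where it is left.
- knuckle_tab (a point): On the axis of the stay's release tab: a dark round pin, 18 mm thick, 46 mm long, parallel to the chest's x, sticking out at the knuckle; its free end is 19 mm farther out. About 157 mm high at the start. Push it straight down (3 to 8 N, 20 to 30 mm) to break the stay; it swings about the stay_pivot.
- stay_pivot (a point): Lower pivot of the stay, on the chest's own -x end wall, 10 mm below the rim (fixed). The knuckle swings about it at 87 mm, so when pushed down it also shifts towards the hinge side (chest's own -y).
- rack: Fixed rack: wooden foot 160 x 300 x 12 mm, steel crossbar 150 mm above the bench at own x = +60 mm, nothing above it. Two double hooks centred at own y = -68 and +68 mm; each has two level prongs 7 mm thick, 62 mm apart, 150 mm above the bench, pointing to own -x, ending at own x = -22 mm in tips turned up 10 mm. Origin on the bench.
- rack_hook0 (a point): Where the handle bar's middle hangs on the own -y hook of the rack, 160 mm above the bench, +15 mm own x: midway between tips and crossbar. To take a stone off, lift it 15 to 30 mm, then draw it along the rack's own -x by 80 mm or more.
- rack_hook1 (a point): The same for the own +y hook of the rack.
- stone0_center (a point): Handled rubbing stone: grey block 110 (own y) x 40 x 30 mm tall, black loop handle on top, 85 mm tall in all, about 0.35 kg. Point: its middle, 42.5 mm above its underside; own z up. Handle bar: 14 mm thick, along own y, axis 35.5 mm above this point, clear 80 mm long between posts, 41 mm clear below it. Starts hung on the rack's own -y hook, axes parallel to the rack's. May be absent.
- stone1_center (a point): Stone exactly like stone0 (same size, same point, same axes). Starts hung by its handle on the rack's own +y hook, own axes parallel to the rack's. May be absent.
- stone2_center (a point): Stone exactly like stone0 (same size, same point, same axes). Starts standing on the bench, handle up, at any yaw. May be absent; may get knocked aside.
- stone3_center (a point): Stone exactly like stone0 (same size, same point, same axes). Starts standing on the bench, handle up, at any yaw. May be absent; may get knocked aside.
- oil: Bystander: leave it where it is. Amber oil bottle, 56 mm thick, 150 mm tall. Origin under its middle.
- hammer: Bystander: leave it where it is. Hammer lying on the bench.
- whetstone: Bystander: leave it where it is. Flat reddish bench stone without a handle, 70 x 200 x 25 mm. Origin under its middle.
- tin: Bystander: leave it where it is. Metal tin, 70 mm thick, 70 mm tall. Origin under its middle.
- spanner: Bystander: leave it where it is. Spanner lying on the bench.
- mug: Bystander: leave it where it is. White mug, 90 mm tall. Origin under its middle.
Things that resemble listed ones, but are neither listed nor needed, are in the scene too. Leave any green or red look-alike of the part that bears stone1_center alone.

How it is judged:
By the outcome, as a careful person would: the job done as asked, in the order asked, and still so for the second after the job is handed in, with the robot touching nothing.
Of stone0, stone1, stone2, stone3 only 3 to 4 are there at a start; the rules pass over those that are not, and their reading is None.
At some moment in a run one of stone2, stone3 may be knocked a few centimetres aside while the robot is not near it.
It also fails if it takes over 208 s, if anything falls off the work surface, if the arm or the gripper's body presses on something with over 40 N, if the wrist force passes 120 N, or if a joint passes its speed limit or range.

## Working session

There is one attempt and no reset: what is moved stays moved. The work goes in short steps, Python scripts to look and compute and a tool call to move; the robot and the scene stay as the last step left them, time stands still between calls to the robot, and variables do not carry over. Pictures are saved under pics/ and viewed, at most 14 in all, crops included, and the job is handed in when it is done.

Besides the shell and the picture viewer there is one more tool, called after "Call:" by a JSON object that holds its "api" and its "payload", one argument or row to a line. play_rows: Moves the arm, as the interface text tells. Its arguments: {"type":"object","properties":{"commands":{"type":"array","items":{"type":"array","items":{"type":"number"}}},"grip":{"type":"number"},"force":{"type":"number"}},"required":["commands"]}

```bash
ls; mkdir -p pics; cat > h.py <<'E'
import numpy as np, cv2
from scipy.spatial.transform import Rotation as Ro
from workcell import sensors, optics, order, bot
def snap(n,f,crop=None,s=1):
    im=optics.read_camera(n)[:,:,::-1]
    if crop: im=im[crop[1]:crop[3],crop[0]:crop[2]]
    cv2.imwrite('pics/'+f,cv2.resize(im,None,fx=s,fy=s,interpolation=cv2.INTER_CUBIC))
def ray(n,u,v,z):
    c=optics.camera_info(n);R,t=np.array(c['R']),np.array(c['t']);C=-R.T@t
    d=R.T@np.linalg.solve(np.array(c['mtx']),[u,v,1]);return C+d*(z-C[2])/d[2]
def proj(n,X):
    c=optics.camera_info(n);p=np.array(c['mtx'])@(np.array(c['R'])@np.array(X)+np.array(c['t']));return p[:2]/p[2]
def st():
    s=sensors.read_state();R=Ro.from_rotvec(s['tcp_rot']).as_matrix()
    print('t',round(s['time'],2),'p',np.round(s['tool_pos'],4),'x',np.round(R[:,0],3),'y',np.round(R[:,1],3),'z',np.round(R[:,2],3),'w',np.round(s['width'],3),'F',np.round(s['wrist_force'],1),'g',s['grip_force'],'q',np.round(s['q'],2));return s,R
E
python3 - <<'E'
from h import *
st();print(bot.grip_point_offset)
for n in('scene','top'):
    snap(n,n+'0.png',None,1.55); c=optics.camera_info(n);R=np.array(c['R']);print(n,-R.T@np.array(c['t']),R[2],c['mtx'])
E
```

```text
pics
t 0.0 p [ 0.1959 -0.6451  0.2022] x [0.957 0.291 0.   ] y [ 0.291 -0.957 -0.002] z [-0.001  0.002 -1.   ] w 1.001 F [-0.5  0.1  0.4] g 0.0 q [-1.31  0.26  1.61 -0.    1.27 -0.04]
-0.0187
scene [ 0.96398777 -0.69869144  1.02044215] [-0.35140691  0.64232183 -0.68112837] [[366.14936256   0.         265.22688667]
 [  0.         366.14936256 187.75348104]
 [  0.           0.           1.        ]]
top [0.25173634 0.07824387 1.65607402] [ 0.20033655 -0.00196486 -0.97972517] [[445.85212185   0.         265.31234535]
 [  0.         445.85212185 194.52969865]
 [  0.           0.           1.        ]]
```

View pics/top0.png

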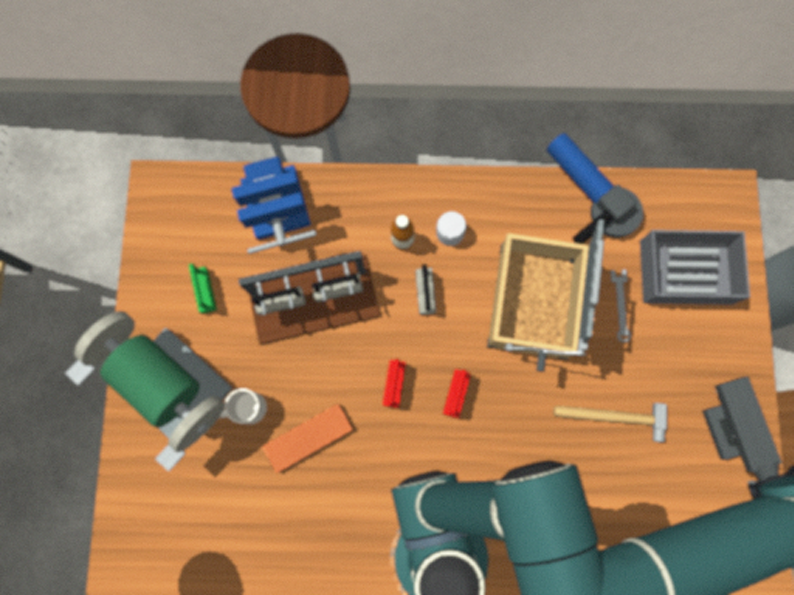

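View pics/scene0.png

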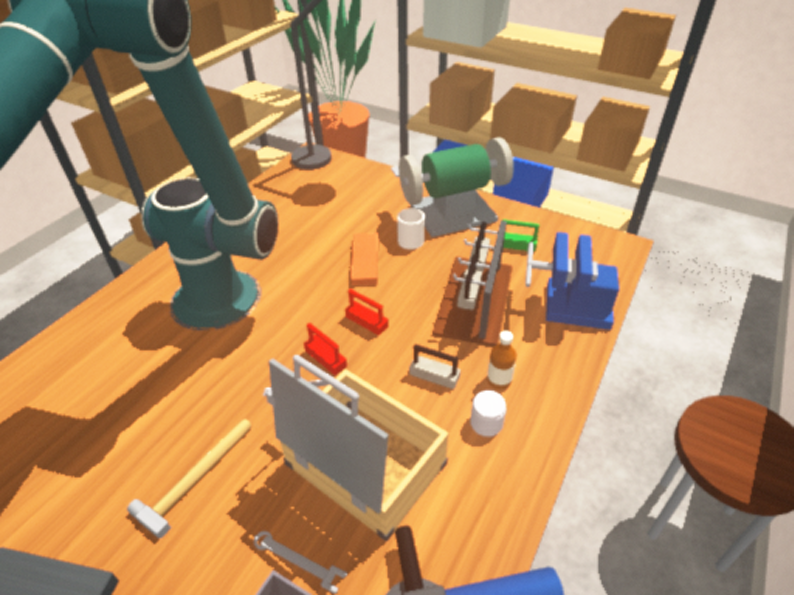

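The top view shows the chest at about (543,293), with the lid on its right and the stay at the bottom (540,360). Two stones hang on the rack at (280,297) and (338,287), and one stone stands on the bench at (425,290). The red and green ones are decoys. Next I'll take enlarged crops.

```bash
python3 - <<'E'
from h import *
im=optics.read_camera('top')[:,:,::-1]
a=cv2.resize(im[140:250,305:415],None,fx=5,fy=5,interpolation=cv2.INTER_CUBIC)
b=cv2.resize(im[150:230,150:290],None,fx=5,fy=5,interpolation=cv2.INTER_CUBIC)
cv2.imwrite('pics/c1.png',a);cv2.imwrite('pics/r1.png',b)
E
```

```text
(no output)
```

View pics/c1.png

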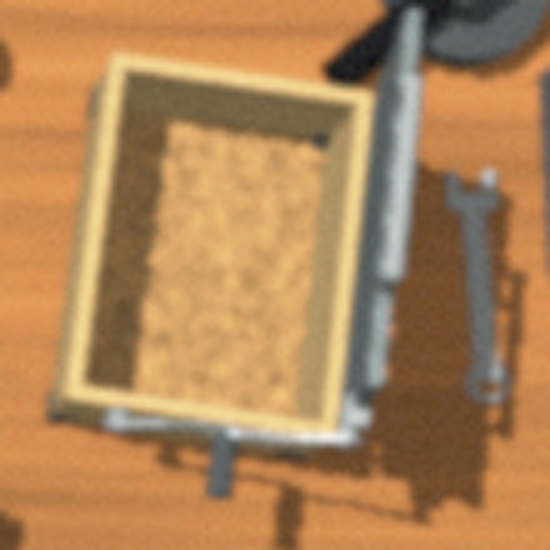

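View pics/r1.png

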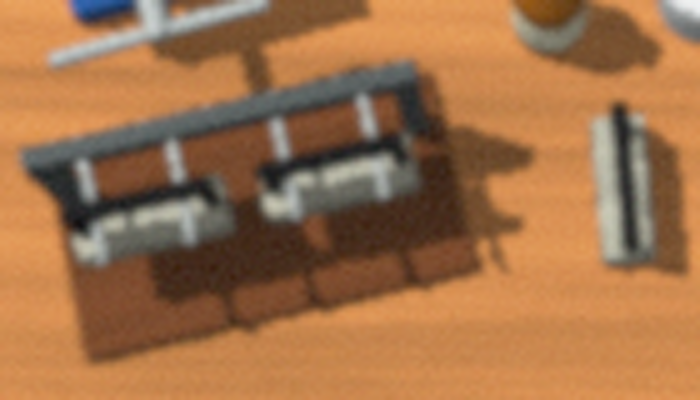

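```bash
python3 - <<'E'
from h import *
C=lambda u,v,z: ray('top',305+u/5,140+v/5,z)
K=lambda u,v,z: ray('top',150+u/5,150+v/5,z)
c=np.array([C(*p,.11) for p in[(112,55),(375,92),(340,432),(62,398)]]);print(c.round(4),c.mean(0))
x=(c[0]+c[1]-c[2]-c[3]);y=(c[0]+c[3]-c[1]-c[2]);print('yaw',np.arctan2(x[1],x[0]),np.arctan2(-y[0],y[1]),np.linalg.norm(x)/2,np.linalg.norm(y)/2)
print('tab',C(217,492,.157),C(222,435,.157))
for n,a,b,z in[('h1',(75,215),(222,188),.167),('h0',(262,178),(408,152),.167),('bar',(25,160),(412,68),.155),('foot',(92,360),(478,268),.012),('s2',(618,105),(632,262),.085)]:
    A,B=K(*a,z),K(*b,z);d=A-B;print(n,A.round(4),B.round(4),((A+B)/2).round(4),np.linalg.norm(d),'yaw',np.arctan2(-d[0],d[1]))
c=optics.camera_info('wrist');s,R=st();print(R.T@(-np.array(c['R']).T@np.array(c['t'])-s['tool_pos']),R.T@np.array(c['R'])[2])
E
```

```text
[[ 0.7321 -0.1467  0.11  ]
 [ 0.7076 -0.3361  0.11  ]
 [ 0.4605 -0.3027  0.11  ]
 [ 0.4813 -0.1086  0.11  ]] [ 0.59538294 -0.22353453  0.11      ]
yaw -0.14268955872939823 -0.11778769916914698 0.2515312893639151 0.19306319272901723
tab [ 0.41212239 -0.20684938  0.157     ] [ 0.45080338 -0.21108274  0.157     ]
h1 [0.5559 0.4171 0.167 ] [0.5764 0.3179 0.167 ] [0.5661 0.3675 0.167 ] 0.10128140421649265 yaw 0.2036964278373069
h0 [0.5838 0.2909 0.167 ] [0.6038 0.1916 0.167 ] [0.5938 0.2413 0.167 ] 0.10124576535744313 yaw 0.19814956816372972
bar [0.5965 0.4566 0.155 ] [0.6668 0.1916 0.155 ] [0.6317 0.3241 0.155 ] 0.27418875616312643 yaw 0.2590760189439887
foot [0.4779 0.4331 0.012 ] [0.552  0.1483 0.012 ] [0.515  0.2907 0.012 ] 0.29432363440450576 yaw 0.2545726618219973
s2 [0.6608 0.0463 0.085 ] [0.5449 0.0349 0.085 ] [0.6028 0.0406 0.085 ] 0.11650828616416373 yaw -1.4728134342327213
t 0.15 p [ 0.196  -0.6453  0.2025] x [0.957 0.291 0.   ] y [ 0.291 -0.957 -0.002] z [-0.     0.002 -1.   ] w 1.004 F [-0.5  0.4  0. ] g 0.0 q [-1.31  0.26  1.61  0.    1.27 -0.04]
[ 0.08052799  0.00066317 -0.16965428] [-3.14811764e-01  1.22342789e-04  9.49154117e-01]
```

Call:
{"api": "play_rows", "payload": {
  "commands": [
    [0,0,-3.5,0,0,0.1],
    [0,0,-3.5,0,0,0.095],
    [0,0,-3,0,0,0],
    [1.6,-3.4,0,0,0,0],
    [1.6,-3.4,0,0,0,0]
  ],
  "grip": 0.4
}}

```text
time: 0.57
tool_pos: [0.2213, -0.5769, 0.3063]
tcp_rot: [3.133, 0.153, 0.002]
wrist_force: [1.4, 0.5, -0.4]
width: 0.596
grip_force: 0.0
```

Call:
{"api": "play_rows", "payload": {
  "commands": [
    [1.6,-3.4,0,0,0,0],
    [1.6,-3.4,0,0,0,0],
    [1.6,-3.4,0,0,0,0],
    [1.6,-3.4,0,0,0,0],
    [1.6,-3.4,0,0,0,0]
  ]
}}

```text
time: 0.98
tool_pos: [0.2839, -0.396, 0.3032]
tcp_rot: [-3.137, -0.156, 0.0]
wrist_force: [0.9, -0.6, -1.0]
width: 0.601
grip_force: 0.0
```

Call:
{"api": "play_rows", "payload": {
  "commands": [
    [1.6,-3.4,0,0,0,0],
    [1.6,-3.4,0,0,0,0],
    [1.6,-3.4,0,0,0,0],
    [1.6,-3.4,0,0,0,0],
    [1.6,-3.4,0,0,0,0]
  ]
}}

```text
time: 1.4
tool_pos: [0.3464, -0.2189, 0.3034]
tcp_rot: [-3.138, -0.156, -0.0]
wrist_force: [0.8, 0.1, 0.0]
width: 0.601
grip_force: 0.0
```

Call:
{"api": "play_rows", "payload": {
  "commands": [
    [1.6,-3.4,0,0,0,0],
    [3,-2.3,0,0,0,0],
    [3,-2.3,0,0,0,0],
    [3,-2.3,0,0,0,0],
    [3,-2.3,0,0,0,0]
  ]
}}

```text
time: 1.82
tool_pos: [0.47, -0.0801, 0.3036]
tcp_rot: [3.137, 0.158, 0.001]
wrist_force: [0.3, -1.4, 0.1]
width: 0.602
grip_force: 0.0
```

Call:
{"api": "play_rows", "payload": {
  "commands": [
    [3,-2.3,0.5,0,0,0],
    [3,-2.3,0.5,0,0,0],
    [3,-2.3,1,0,0,0],
    [3,-2.3,1,0,0,0],
    [0,0,0,0,0,0]
  ]
}}

```text
time: 2.23
tool_pos: [0.5817, 0.0262, 0.2694]
tcp_rot: [-3.135, -0.163, 0.005]
wrist_force: [-0.1, -0.8, -1.1]
width: 0.599
grip_force: 0.0
```

```bash
python3 - <<'E'
from h import *
st(); im=optics.read_camera('wrist')[:,:,::-1];cv2.imwrite('pics/w1.png',im); np.save('w1c.npy',0)
print(proj('wrist',[.603,.041,.085]))
snap('top','t2.png',None,1)
E
```

```text
t 2.23 p [0.5817 0.0262 0.2694] x [ 0.995  0.103 -0.003] y [ 0.103 -0.995 -0.003] z [-0.004  0.003 -1.   ] w 0.599 F [-0.1 -0.8 -1.1] g 0.0 q [0.   0.06 1.72 0.   1.37 1.47]
[240.97797161 145.45446061]
```

View pics/w1.png

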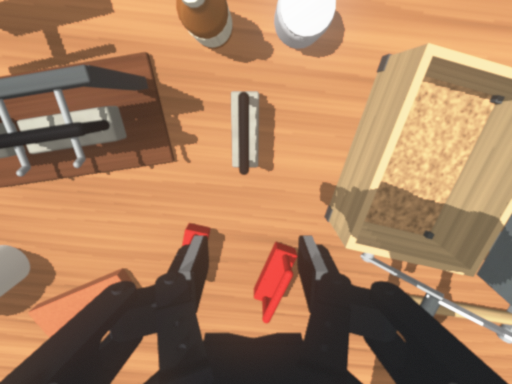

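The wrist view shows the bench stone's handle running from (244,92) to (244,174), with the chest rim's left edge from (430,43) to (346,243).

```bash
python3 - <<'E'
from h import *
A,B=ray('wrist',244,93,.085),ray('wrist',244,174,.085);print(A,B,(A+B)/2,np.linalg.norm(A-B))
A,B=ray('wrist',430,43,.11),ray('wrist',346,243,.11);print(A,B,np.linalg.norm(A-B),np.arctan2((A-B)[1],(A-B)[0]))
for p in[(58,88),(80,162),(105,126),(0,95),(22,172)]:print(p,ray('wrist',*p,.16))
E
```

```text
[0.6662188  0.04140199 0.085     ] [0.56483268 0.03213393 0.085     ] [0.61552574 0.03676796 0.085     ] 0.10180885801546394
[ 0.73629903 -0.1534143   0.11      ] [ 0.48947782 -0.11404148  0.11      ] 0.24994185198530022 -0.1581868376638478
(58, 88) [0.65146206 0.21623606 0.16      ]
(80, 162) [0.58053266 0.20235283 0.16      ]
(105, 126) [0.62011329 0.17401223 0.16      ]
(0, 95) [0.6393991 0.2725446 0.16     ]
(22, 172) [0.5635186 0.2640241 0.16     ]
```

Call:
{"api": "play_rows", "payload": {
  "commands": [
    [1.75,-0.35,3,0,0,0],
    [1.75,-0.35,3,0,0,0],
    [0,0,4,0,0,0],
    [0,0,4,0,0,0],
    [0,0,3,0,0,0]
  ]
}}

```text
time: 2.75
tool_pos: [0.6117, 0.0308, 0.1012]
tcp_rot: [3.137, 0.155, -0.003]
wrist_force: [0.4, 0.3, -1.1]
width: 0.599
grip_force: 0.0
```

Call:
{"api": "play_rows", "payload": {
  "commands": [
    [0,0,2,0,0,0],
    [0,0,1.5,0,0,0],
    [0,0,0.5,0,0,0],
    [0,0,0,0,0,0],
    [0,0,0,0,0,0]
  ]
}}

```text
time: 3.17
tool_pos: [0.6141, 0.0313, 0.0649]
tcp_rot: [3.138, 0.155, 0.002]
wrist_force: [0.5, -1.1, 0.1]
width: 0.604
grip_force: 0.0
```

Call:
{"api": "play_rows", "payload": {
  "commands": [
    [0,0,0,0,0,0],
    [0,0,0,0,0,0],
    [0,0,0,0,0,0],
    [0,0,0,0,0,0],
    [0,0,0,0,0,0]
  ],
  "grip": 1,
  "force": 50
}}

```text
time: 3.58
tool_pos: [0.614, 0.0322, 0.0642]
tcp_rot: [3.138, 0.157, 0.002]
wrist_force: [-0.4, 0.1, -0.6]
width: 0.001
grip_force: 0.0
```

Call:
{"api": "play_rows", "payload": {
  "commands": [
    [0,0,0,0,0,0],
    [0,0,0,0,0,0],
    [0,0,-1,0,0,0],
    [0,0,-2,0,0,0],
    [0,0,-2,0,0,0]
  ]
}}

```text
time: 4.0
tool_pos: [0.6126, 0.0321, 0.1135]
tcp_rot: [-3.138, -0.157, 0.004]
wrist_force: [1.0, -0.4, 0.8]
width: 0.004
grip_force: 0.0
```

```bash
python3 - <<'E'
from h import *
st(); snap('wrist','w2.png')
print(proj('wrist',[.6155,.037,.085]))
E
```

```text
t 4.0 p [0.6126 0.0321 0.1135] x [ 0.995  0.1   -0.003] y [ 0.1   -0.995 -0.   ] z [-0.003 -0.    -1.   ] w 0.004 F [ 1.  -0.4  0.8] g 0.0 q [ 0.01  0.22  1.83 -0.    1.09  1.48]
[245.64144242 207.98058243]
```

View pics/w2.png

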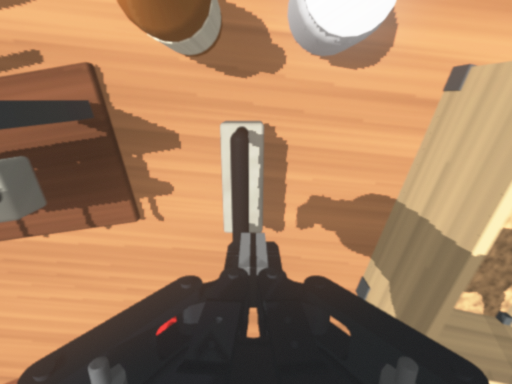

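```bash
python3 - <<'E'
from h import *
s=sensors.read_state();print(optics.camera_info('wrist')['mtx'][0][0],'tcp px',proj('wrist',s['tool_pos']))
for p,z in [((240,127),.085),((241,235),.085),((221,122),.03),((263,122),.03),((224,232),.03),((221,122),.045),((224,232),.045)]:print(p,z,ray('wrist',*p,z))
c=optics.camera_info('wrist');print(-np.array(c['R']).T@c['t'])
E
```

```text
275.36751482192057 tcp px [251.66880616 225.89844209]
(240, 127) 0.085 [0.67780335 0.04679224 0.085     ]
(241, 235) 0.085 [0.5913939  0.03863482 0.085     ]
(221, 122) 0.03 [0.67573422 0.06643975 0.03      ]
(263, 122) 0.03 [0.67952825 0.02818225 0.03      ]
(224, 232) 0.03 [0.56504814 0.05629418 0.03      ]
(221, 122) 0.045 [0.67688725 0.06488182 0.045     ]
(224, 232) 0.045 [0.57260025 0.0553228  0.045     ]
[0.69567844 0.03949195 0.28945792]
```

```bash
python3 - <<'E'
from h import *
s=sensors.read_state();p=proj('scene',s['tool_pos']);print(p)
u,v=int(p[0]),int(p[1]);im=optics.read_camera('scene')[v-50:v+50,u-50:u+50,::-1];print(u-50,v-50)
cv2.imwrite('pics/s3.png',cv2.resize(im,None,fx=6,fy=6,interpolation=cv2.INTER_CUBIC))
E
```

```text
[279.20830802 220.96830081]
229 170
```

View pics/s3.png

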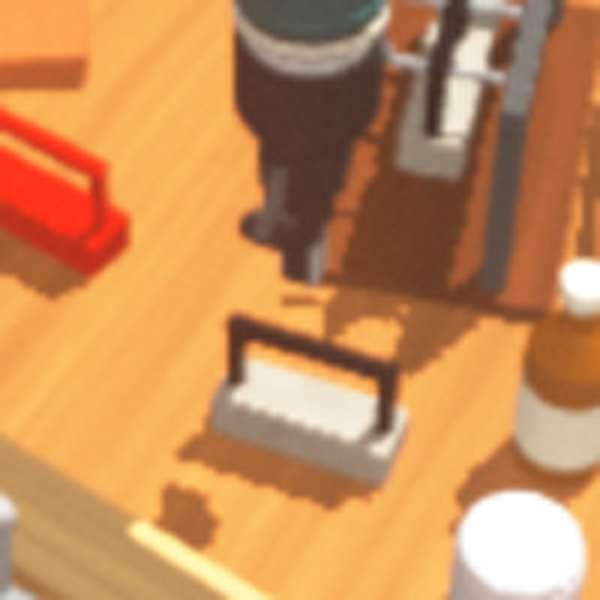

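The fingertips appear about 1–3 cm higher than the nominal TCP, so the first grasp closed above the bar. I'll go lower this time.

Call:
{"api": "play_rows", "payload": {
  "commands": [
    [0.5,-0.4,0,0,0,0],
    [0.5,-0.4,0,0,0,0],
    [0,0,0,0,0,0],
    [0,0,2,0,0,0],
    [0,0,2,0,0,0]
  ],
  "grip": 0.3
}}

```text
time: 4.52
tool_pos: [0.6239, 0.0414, 0.0736]
tcp_rot: [3.138, 0.158, 0.003]
wrist_force: [-0.5, -0.3, -1.0]
width: 0.693
grip_force: 0.0
```

Call:
{"api": "play_rows", "payload": {
  "commands": [
    [0,0,1,0,0,0],
    [0,0,1,0,0,0],
    [0,0,0.5,0,0,0],
    [0,0,0,0,0,0],
    [0,0,0,0,0,0]
  ]
}}

```text
time: 4.93
tool_pos: [0.6229, 0.0411, 0.0486]
tcp_rot: [-3.138, -0.157, 0.0]
wrist_force: [0.1, -0.8, -0.2]
width: 0.701
grip_force: 0.0
```

Call:
{"api": "play_rows", "payload": {
  "commands": [
    [0,0,0,0,0,0],
    [0,0,0,0,0,0],
    [0,0,0,0,0,0],
    [0,0,0,0,0,0],
    [0,0,0,0,0,0]
  ],
  "grip": 1,
  "force": 50
}}

```text
time: 5.35
tool_pos: [0.6234, 0.0413, 0.0497]
tcp_rot: [-3.137, -0.156, -0.002]
wrist_force: [-0.0, 0.5, 3.7]
width: 0.135
grip_force: 48.8
```

Call:
{"api": "play_rows", "payload": {
  "commands": [
    [0,0,-1,0,0,0],
    [0,0,-3,0,0,0],
    [0,0,-3,0,0,-0.11],
    [0,0,-3,0,0,-0.11],
    [0,0,-3,0,0,-0.11]
  ]
}}

```text
time: 5.77
tool_pos: [0.6218, 0.0409, 0.1794]
tcp_rot: [-3.067, -0.678, 0.003]
wrist_force: [0.9, -0.1, -2.2]
width: 0.134
grip_force: 48.9
```

Call:
{"api": "play_rows", "payload": {
  "commands": [
    [0,0,-3,0,0,-0.11],
    [0,0,0,0,0,-0.11],
    [0,0,0,0,0,-0.11],
    [0,0,0,0,0,-0.11],
    [0,0,0,0,0,-0.11]
  ]
}}

```text
time: 6.18
tool_pos: [0.6222, 0.0409, 0.2087]
tcp_rot: [-2.768, -1.486, 0.001]
wrist_force: [-0.4, -0.2, -3.2]
width: 0.134
grip_force: 49.0
```

Call:
{"api": "play_rows", "payload": {
  "commands": [
    [0,0,0,0,0,-0.11],
    [0,0,0,0,0,-0.11],
    [0,0,0,0,0,-0.11],
    [0,0,0,0,0,-0.12],
    [0,0,0,0,0,0]
  ]
}}

```text
time: 6.6
tool_pos: [0.6221, 0.0409, 0.2082]
tcp_rot: [-2.369, -2.062, 0.002]
wrist_force: [0.6, -0.2, -2.0]
width: 0.133
grip_force: 49.0
```

```bash
cat >> h.py <<'E'
cc=np.array([.598,-.226]);yaw=-.14
def go(x,y,z=None):
    s,R=st();d=R.T@(np.array([x,y,s['tool_pos'][2] if z is None else z])-s['tool_pos']);print('tool cm',(d*100).round(2))
def ch(ox,oy):return cc+[ox*np.cos(yaw)-oy*np.sin(yaw),ox*np.sin(yaw)+oy*np.cos(yaw)]
E
python3 - <<'E'
from h import *
go(*ch(.072,.018))
E
```

```text
t 6.6 p [0.6221 0.0409 0.2082] x [ 0.138  0.99  -0.   ] y [ 0.99  -0.138 -0.001] z [-0.001 -0.    -1.   ] w 0.133 F [ 0.6 -0.2 -2. ] g 48.97330641746521 q [ 0.03  0.17  1.71 -0.    1.26  0.16]
tool cm [-24.98   8.49  -0.  ]
```

Call:
{"api": "play_rows", "payload": {
  "commands": [
    [-3.5,1.2,0,0,0,0],
    [-3.6,1.2,0,0,0,0],
    [-3.6,1.2,0,0,0,0],
    [-3.6,1.2,0,0,0,0],
    [-3.6,1.2,0,0,0,0]
  ]
}}

```text
time: 7.02
tool_pos: [0.6567, -0.1461, 0.2084]
tcp_rot: [-2.375, -2.055, 0.001]
wrist_force: [0.8, -0.3, -2.3]
width: 0.133
grip_force: 49.0
```

Call:
{"api": "play_rows", "payload": {
  "commands": [
    [-3.6,1.2,0,0,0,0],
    [-3.5,1.3,0,0,0,0],
    [0,0,0,0,0,0],
    [0,0,0,0,0,0],
    [0,0,0,0,0,0]
  ]
}}

```text
time: 7.43
tool_pos: [0.6712, -0.2184, 0.2079]
tcp_rot: [-2.374, -2.055, 0.001]
wrist_force: [-0.2, 0.3, -3.0]
width: 0.136
grip_force: 49.0
```

```bash
python3 - <<'E'
from h import *
go(*ch(.072,.018)); snap('wrist','w4.png')
for z in(.11,):
  for a in[(-.1275,-.095),(.1275,-.095),(.1275,.095),(-.1275,.095)]:print(a,proj('wrist',[*ch(*a),z]).round(0))
E
```

```text
t 7.43 p [ 0.6712 -0.2184  0.2079] x [0.144 0.99  0.001] y [ 0.99  -0.144 -0.002] z [-0.001  0.001 -1.   ] w 0.136 F [-0.2  0.3 -3. ] g 49.02686297893524 q [-0.35  0.32  1.52  0.    1.3  -0.21]
tool cm [ 0.03  0.06 -0.  ]
(-0.1275, -0.095) [ 80. 279.]
(0.1275, -0.095) [302. 278.]
(0.1275, 0.095) [313. 104.]
(-0.1275, 0.095) [ 38. 105.]
```

View pics/w4.png

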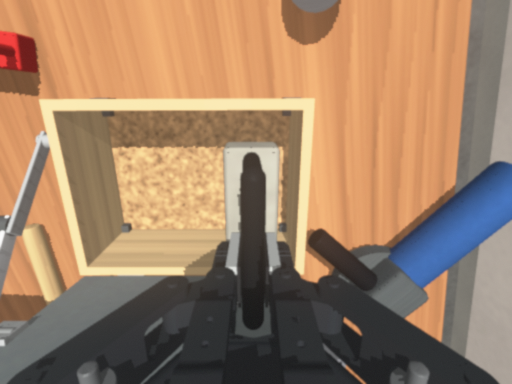

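The rim matches the predicted corners, and the stone is well inside the opening. Lowering it now.

Call:
{"api": "play_rows", "payload": {
  "commands": [
    [0,0,3,0,0,0],
    [0,0,3,0,0,0],
    [0,0,3,0,0,0],
    [0,0,3,0,0,0],
    [0,0,1.5,0,0,0]
  ]
}}

```text
time: 7.9
tool_pos: [0.6689, -0.2155, 0.0691]
tcp_rot: [-2.367, -2.057, 0.005]
wrist_force: [-0.4, 0.2, -3.5]
width: 0.131
grip_force: 49.0
```

Call:
{"api": "play_rows", "payload": {
  "commands": [
    [0,0,0.4,0,0,0],
    [0,0,0.2,0,0,0],
    [0,0,0.2,0,0,0],
    [0,0,0.1,0,0,0],
    [0,0,0,0,0,0]
  ]
}}

```text
time: 8.32
tool_pos: [0.6734, -0.2189, 0.0669]
tcp_rot: [2.37, 2.057, 0.003]
wrist_force: [-0.4, 0.3, -2.8]
width: 0.133
grip_force: 49.0
```

Call:
{"api": "play_rows", "payload": {
  "commands": [
    [0,0,0.2,0,0,0],
    [0,0,0.1,0,0,0],
    [0,0,0.1,0,0,0],
    [0,0,0.05,0,0,0],
    [0,0,0,0,0,0]
  ]
}}

```text
time: 8.73
tool_pos: [0.6725, -0.2187, 0.0617]
tcp_rot: [2.372, 2.058, 0.001]
wrist_force: [-2.3, 0.5, 5.6]
width: 0.13
grip_force: 49.8
```

Call:
{"api": "play_rows", "payload": {
  "commands": [
    [0,0,0,0,0,0],
    [0,0,0,0,0,0],
    [0,0,0,0,0,0],
    [0,0,-2,0,0,0],
    [0,0,-3,0,0,0]
  ],
  "grip": 0.6
}}

```text
time: 9.15
tool_pos: [0.6684, -0.2172, 0.1054]
tcp_rot: [-2.366, -2.054, 0.007]
wrist_force: [-0.0, -0.7, -0.4]
width: 0.397
grip_force: 0.0
```

Call:
{"api": "play_rows", "payload": {
  "commands": [
    [0,0,-3.5,0,0,0],
    [0,0,-3.5,0,0,0],
    [0,0,-3.5,0,0,0],
    [0,0,-3.5,0,0,0],
    [0,0,-3.5,0,0,0]
  ]
}}

```text
time: 9.57
tool_pos: [0.6716, -0.2184, 0.2865]
tcp_rot: [2.372, 2.059, -0.0]
wrist_force: [0.9, 0.1, -0.1]
width: 0.398
grip_force: 0.0
```

```bash
python3 - <<'E'
from h import *
s,R=st()
hk=np.array([.605,.245]);ya=.25
d=np.array([*(hk),.26])-s['tool_pos']
a=np.pi/2+ya;X=np.array([np.cos(a),np.sin(a)]);Y=np.array([np.sin(a),-np.cos(a)])
print('turn',a-np.arctan2(R[1,0],R[0,0]),'tx,ty',X@d[:2]*100,Y@d[:2]*100,d[2]*100)
E
```

```text
t 9.57 p [ 0.6716 -0.2184  0.2865] x [ 0.141  0.99  -0.   ] y [ 0.99  -0.141  0.   ] z [ 0. -0. -1.] w 0.398 F [ 0.9  0.1 -0.1] g 0.0 q [-0.35  0.29  1.42 -0.    1.43 -0.21]
turn 0.39106352556035273 tx,ty 46.54599004228464 5.008548628209267 -2.6547179472164895
```

Call:
{"api": "play_rows", "payload": {
  "commands": [
    [0,0,0,0,0,-0.1],
    [0,0,0,0,0,-0.1],
    [0,0,0,0,0,-0.1],
    [0,0,0,0,0,-0.09],
    [3.7,0.4,0,0,0,0]
  ]
}}

```text
time: 9.98
tool_pos: [0.6668, -0.187, 0.2841]
tcp_rot: [1.928, 2.477, -0.005]
wrist_force: [0.9, 1.2, -0.2]
width: 0.401
grip_force: 0.0
```

Call:
{"api": "play_rows", "payload": {
  "commands": [
    [3.8,0.4,0,0,0,0],
    [3.8,0.4,0,0,0,0],
    [3.8,0.4,0,0,0,0],
    [3.8,0.4,0,0,0,0],
    [3.8,0.4,0,0,0,0]
  ]
}}

```text
time: 10.4
tool_pos: [0.6386, 0.009, 0.2848]
tcp_rot: [1.929, 2.48, 0.0]
wrist_force: [0.5, 1.3, 0.4]
width: 0.398
grip_force: 0.0
```

Call:
{"api": "play_rows", "payload": {
  "commands": [
    [3.8,0.4,0,0,0,0],
    [3.8,0.4,0,0,0,0],
    [3.8,0.4,0,0,0,0],
    [3.8,0.4,0,0,0,0],
    [3.8,0.4,0,0,0,0]
  ]
}}

```text
time: 10.82
tool_pos: [0.6112, 0.1983, 0.285]
tcp_rot: [1.928, 2.48, 0.0]
wrist_force: [0.2, 0.2, 0.3]
width: 0.398
grip_force: 0.0
```

Call:
{"api": "play_rows", "payload": {
  "commands": [
    [3.8,0.6,0,0,0,0],
    [0,0,0,0,0,0],
    [0,0,0,0,0,0]
  ]
}}

```text
time: 11.07
tool_pos: [0.6076, 0.237, 0.2846]
tcp_rot: [-1.923, -2.484, 0.001]
wrist_force: [-1.0, -0.4, 0.3]
width: 0.401
grip_force: 0.0
```

```bash
python3 - <<'E'
from h import *
st(); snap('wrist','w5.png')
for p in[(.588,.3127)]: print(proj('wrist',[.605,.245,.167]))
E
```

```text
t 11.07 p [0.6076 0.237  0.2846] x [-0.25   0.968 -0.   ] y [ 0.968  0.25  -0.   ] z [-0. -0. -1.] w 0.401 F [-1.  -0.4  0.3] g 0.0 q [ 0.33  0.18  1.55 -0.    1.4   0.08]
[252.72312005 169.26161889]
```

View pics/w5.png

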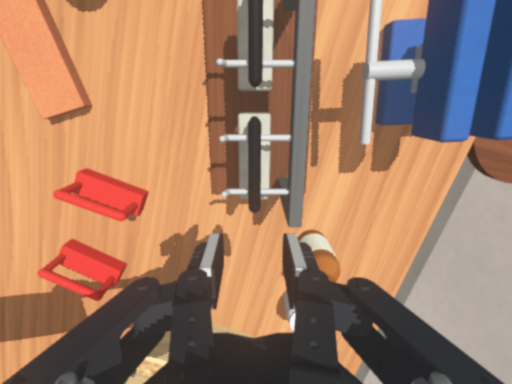

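Hook 0's handle bar runs from (255,118) to (254,213), with prongs at v=138 and v=192. It lines up with the tool.

```bash
python3 - <<'E'
from h import *
A,B=ray('wrist',255,118,.167),ray('wrist',254,213,.167);print(A,B)
P=ray('wrist',254.7,165,.165);print(P);go(P[0],P[1],.132)
P=ray('wrist',257,63,.16);print('prong1',P)
E
```

```text
[0.59408607 0.29702349 0.167     ] [0.61893217 0.19627147 0.167     ]
[0.60601468 0.24959435 0.165     ]
t 11.12 p [0.6079 0.2354 0.2846] x [-0.248  0.969 -0.001] y [ 0.969  0.248 -0.   ] z [-0.    -0.001 -1.   ] w 0.403 F [-0.  -0.9  0.1] g 0.0 q [ 0.33  0.18  1.55 -0.    1.4   0.08]
tool cm [ 1.43  0.17 15.26]
prong1 [0.58316516 0.34733555 0.16      ]
```

Call:
{"api": "play_rows", "payload": {
  "commands": [
    [0.8,0.1,3,0,0,0],
    [0.8,0.1,3,0,0,0],
    [0,0,3,0,0,0],
    [0,0,2,0,0,0],
    [0,0,1.5,0,0,0]
  ]
}}

```text
time: 11.53
tool_pos: [0.6051, 0.2482, 0.1568]
tcp_rot: [-1.93, -2.477, 0.006]
wrist_force: [-1.0, -0.4, 0.3]
width: 0.4
grip_force: 0.0
```

Call:
{"api": "play_rows", "payload": {
  "commands": [
    [0,0,1.2,0,0,0],
    [0,0,1,0,0,0],
    [0,0,0.5,0,0,0],
    [0,0,0,0,0,0],
    [0,0,0,0,0,0]
  ]
}}

```text
time: 11.95
tool_pos: [0.6067, 0.2506, 0.1338]
tcp_rot: [1.929, 2.479, 0.001]
wrist_force: [-0.3, 0.7, 0.2]
width: 0.4
grip_force: 0.0
```

Call:
{"api": "play_rows", "payload": {
  "commands": [
    [0,0,0,0,0,0],
    [0,0,0,0,0,0],
    [0,0,0,0,0,0],
    [0,0,0,0,0,0],
    [0,0,0,0,0,0]
  ],
  "grip": 1,
  "force": 50
}}

```text
time: 12.37
tool_pos: [0.6076, 0.2514, 0.1348]
tcp_rot: [1.927, 2.479, 0.005]
wrist_force: [1.8, -1.1, 5.0]
width: 0.107
grip_force: 47.3
```

The partial opening (0.107) suggests only the tips are pinching the upper part of the bar, so I'll regrasp 15 mm lower.

Call:
{"api": "play_rows", "payload": {
  "commands": [
    [0,0,0,0,0,0],
    [0,0,0,0,0,0],
    [0,0,0,0,0,0],
    [0,0,0.8,0,0,0],
    [0,0,0.8,0,0,0]
  ],
  "grip": 0.6
}}

```text
time: 12.78
tool_pos: [0.6061, 0.2509, 0.1165]
tcp_rot: [1.928, 2.48, 0.0]
wrist_force: [-0.6, -0.6, 0.5]
width: 0.403
grip_force: 0.0
```

Call:
{"api": "play_rows", "payload": {
  "commands": [
    [0,0,0,0,0,0],
    [0,0,0,0,0,0],
    [0,0,0,0,0,0],
    [0,0,0,0,0,0],
    [0,0,0,0,0,0]
  ],
  "grip": 1,
  "force": 50
}}

```text
time: 13.2
tool_pos: [0.6058, 0.2508, 0.1166]
tcp_rot: [-1.928, -2.48, 0.001]
wrist_force: [0.1, -0.1, -3.3]
width: 0.145
grip_force: 48.6
```

Call:
{"api": "play_rows", "payload": {
  "commands": [
    [0,0,-0.8,0,0,0],
    [0,0,-1,0,0,0],
    [0,0,-0.7,0,0,0],
    [0,-2,0,0,0,0],
    [0,-3,0,0,0,0]
  ]
}}

```text
time: 13.62
tool_pos: [0.5611, 0.2396, 0.145]
tcp_rot: [1.927, 2.477, 0.009]
wrist_force: [0.2, 0.4, -2.8]
width: 0.142
grip_force: 48.9
```

Call:
{"api": "play_rows", "payload": {
  "commands": [
    [0,-3,0,0,0,0],
    [0,-3,-1,0,0,0],
    [-1,-1,-3,0,0,0],
    [-1.5,0,-3,0,0,0.1],
    [-2,0,-1,0,0,0.1]
  ]
}}

```text
time: 14.03
tool_pos: [0.501, 0.1786, 0.2286]
tcp_rot: [2.166, 2.269, 0.014]
wrist_force: [2.5, -0.4, -1.6]
width: 0.142
grip_force: 49.1
```

Call:
{"api": "play_rows", "payload": {
  "commands": [
    [-2,0,0,0,0,0.1],
    [-2,0,0,0,0,0.09],
    [-3,0,0,0,0,0],
    [-3,0,0,0,0,0],
    [0,0,0,0,0,0]
  ]
}}

```text
time: 14.45
tool_pos: [0.4902, 0.0736, 0.2237]
tcp_rot: [2.373, 2.054, -0.001]
wrist_force: [0.5, 0.5, -3.5]
width: 0.141
grip_force: 49.1
```

```bash
python3 - <<'E'
from h import *
go(*ch(0,.018),.215)
E
```

```text
t 14.45 p [0.4902 0.0736 0.2237] x [ 0.143  0.99  -0.003] y [ 0.99  -0.143  0.002] z [ 0.002 -0.003 -1.   ] w 0.141 F [ 0.5  0.5 -3.5] g 49.08880054950714 q [ 0.1  -0.09  1.95 -0.    1.28  0.25]
tool cm [-26.3   14.96   0.98]
```

Call:
{"api": "play_rows", "payload": {
  "commands": [
    [-3.3,1.9,0,0,0,0],
    [-3.3,1.9,0,0,0,0],
    [-3.3,1.9,0,0,0,0],
    [-3.3,1.9,0,0,0,0],
    [-3.3,1.9,0,0,0,0]
  ]
}}

```text
time: 14.87
tool_pos: [0.5624, -0.1003, 0.2238]
tcp_rot: [2.371, 2.058, 0.003]
wrist_force: [0.8, 0.6, -2.3]
width: 0.14
grip_force: 49.0
```

Call:
{"api": "play_rows", "payload": {
  "commands": [
    [-3.3,1.9,0,0,0,0],
    [-3.3,1.8,0,0,0,0],
    [-3.2,1.8,0,0,0,0],
    [0,0,0,0,0,0],
    [0,0,0,0,0,0]
  ]
}}

```text
time: 15.28
tool_pos: [0.6028, -0.2055, 0.2229]
tcp_rot: [2.375, 2.055, 0.001]
wrist_force: [0.3, 1.0, -2.1]
width: 0.143
grip_force: 49.1
```

```bash
python3 - <<'E'
from h import *
go(*ch(0,.018),.052)
E
```

```text
t 15.28 p [ 0.6028 -0.2055  0.2229] x [ 0.144  0.99  -0.   ] y [ 0.99  -0.144  0.001] z [ 0.001 -0.    -1.   ] w 0.143 F [ 0.3  1.  -2.1] g 49.07652497291565 q [-0.37  0.18  1.67  0.    1.29 -0.22]
tool cm [-0.3  -0.21 17.09]
```

Call:
{"api": "play_rows", "payload": {
  "commands": [
    [-0.3,-0.2,3,0,0,0],
    [0,0,3,0,0,0],
    [0,0,3,0,0,0],
    [0,0,3,0,0,0],
    [0,0,2.5,0,0,0]
  ]
}}

```text
time: 15.7
tool_pos: [0.599, -0.2043, 0.0759]
tcp_rot: [-2.37, -2.06, -0.0]
wrist_force: [-0.4, 0.6, -3.3]
width: 0.147
grip_force: 49.1
```

Call:
{"api": "play_rows", "payload": {
  "commands": [
    [0,0,1.5,0,0,0],
    [0,0,0.5,0,0,0],
    [0,0,0.2,0,0,0],
    [0,0,0,0,0,0],
    [0,0,0,0,0,0]
  ]
}}

```text
time: 16.12
tool_pos: [0.6012, -0.2063, 0.0572]
tcp_rot: [2.37, 2.058, 0.003]
wrist_force: [0.5, -0.2, -3.0]
width: 0.14
grip_force: 49.1
```

Call:
{"api": "play_rows", "payload": {
  "commands": [
    [0,0,0.3,0,0,0],
    [0,0,0.2,0,0,0],
    [0,0,0.15,0,0,0],
    [0,0,0.1,0,0,0],
    [0,0,0,0,0,0]
  ]
}}

```text
time: 16.53
tool_pos: [0.5995, -0.2062, 0.0474]
tcp_rot: [-2.372, -2.059, 0.0]
wrist_force: [-0.9, -0.8, -3.4]
width: 0.144
grip_force: 49.1
```

Call:
{"api": "play_rows", "payload": {
  "commands": [
    [0,0,0.1,0,0,0],
    [0,0,0.1,0,0,0],
    [0,0,0,0,0,0]
  ]
}}

```text
time: 16.78
tool_pos: [0.5999, -0.2062, 0.0457]
tcp_rot: [2.372, 2.059, 0.001]
wrist_force: [-0.2, -0.3, -2.2]
width: 0.141
grip_force: 49.2
```

Call:
{"api": "play_rows", "payload": {
  "commands": [
    [0,0,0.1,0,0,0],
    [0,0,0.1,0,0,0],
    [0,0,0,0,0,0]
  ]
}}

```text
time: 17.03
tool_pos: [0.6012, -0.206, 0.045]
tcp_rot: [2.371, 2.058, 0.003]
wrist_force: [1.2, 3.2, 3.0]
width: 0.144
grip_force: 49.9
```

Call:
{"api": "play_rows", "payload": {
  "commands": [
    [0,0,0,0,0,0],
    [0,0,0,0,0,0],
    [0,0,0,0,0,0],
    [0,0,-2,0,0,0],
    [0,0,-3,0,0,0]
  ],
  "grip": 0.6
}}

```text
time: 17.45
tool_pos: [0.5957, -0.2052, 0.0894]
tcp_rot: [-2.367, -2.054, 0.007]
wrist_force: [1.1, -0.1, 0.5]
width: 0.398
grip_force: 0.0
```

Call:
{"api": "play_rows", "payload": {
  "commands": [
    [0,0,-3.5,0,0,0],
    [0,0,-3.5,0,0,0],
    [0,0,-3.5,0,0,0],
    [0,0,-3.5,0,0,0],
    [0,0,-3.5,0,0,-0.1]
  ]
}}

```text
time: 17.87
tool_pos: [0.599, -0.2065, 0.2699]
tcp_rot: [-2.266, -2.176, 0.001]
wrist_force: [0.1, -0.5, -0.4]
width: 0.402
grip_force: 0.0
```

Call:
{"api": "play_rows", "payload": {
  "commands": [
    [0,0,-1,0,0,-0.1],
    [0,0,0,0,0,-0.1],
    [0,0,0,0,0,-0.09],
    [0,0,0,0,0,0]
  ]
}}

```text
time: 18.2
tool_pos: [0.5995, -0.2066, 0.2788]
tcp_rot: [1.926, 2.481, -0.001]
wrist_force: [-0.1, 0.3, 0.6]
width: 0.401
grip_force: 0.0
```

```bash
python3 - <<'E'
from h import *
go(.572,.3826);snap('top','t6.png',(150,140,420,250),2.9)
E
```

```text
t 18.2 p [ 0.5995 -0.2066  0.2788] x [-0.248  0.969 -0.001] y [0.969 0.248 0.   ] z [ 0.    -0.001 -1.   ] w 0.401 F [-0.1  0.3  0.6] g 0.0 q [-0.37  0.15  1.6  -0.    1.39 -0.62]
tool cm [ 5.776e+01  1.196e+01 -4.000e-02]
```

View pics/t6.png

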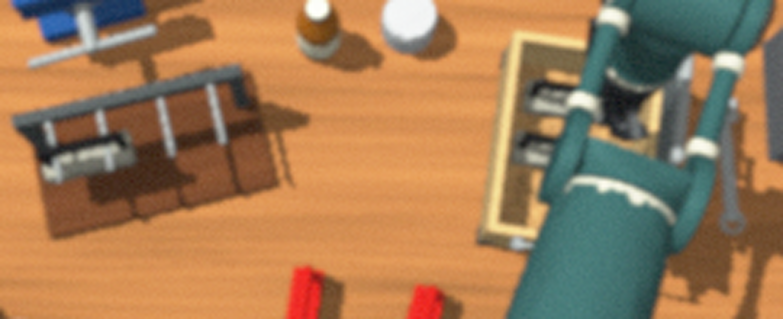

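Two stones stand upright in the chest and one is left on hook 1.

Call:
{"api": "play_rows", "payload": {
  "commands": [
    [3.8,0.8,0,0,0,0],
    [3.8,0.8,0,0,0,0],
    [3.8,0.8,0,0,0,0],
    [3.8,0.8,0,0,0,0],
    [3.8,0.8,0,0,0,0]
  ]
}}

```text
time: 18.67
tool_pos: [0.5909, -0.0109, 0.2778]
tcp_rot: [-1.933, -2.476, 0.001]
wrist_force: [0.2, 0.2, -0.4]
width: 0.4
grip_force: 0.0
```

Call:
{"api": "play_rows", "payload": {
  "commands": [
    [3.8,0.8,0,0,0,0],
    [3.8,0.8,0,0,0,0],
    [3.8,0.8,0,0,0,0],
    [3.8,0.8,0,0,0,0],
    [3.8,0.8,0,0,0,0]
  ]
}}

```text
time: 19.08
tool_pos: [0.5828, 0.1833, 0.2779]
tcp_rot: [-1.932, -2.477, 0.002]
wrist_force: [0.4, -0.3, -0.5]
width: 0.398
grip_force: 0.0
```

Call:
{"api": "play_rows", "payload": {
  "commands": [
    [3.8,0.8,0,0,0,0],
    [3.8,0.8,0,0,0,0],
    [3.8,0.8,0,0,0,0],
    [3.8,0.8,0,0,0,0],
    [3.8,0.8,0,0,0,0]
  ]
}}

```text
time: 19.5
tool_pos: [0.5749, 0.3773, 0.2777]
tcp_rot: [-1.932, -2.477, 0.002]
wrist_force: [0.9, 0.9, 1.0]
width: 0.4
grip_force: 0.0
```

Call:
{"api": "play_rows", "payload": {
  "commands": [
    [0,0,0,0,0,0],
    [0,0,0,0,0,0],
    [0,0,0,0,0,0]
  ]
}}

```text
time: 19.75
tool_pos: [0.5752, 0.3753, 0.2775]
tcp_rot: [1.929, 2.479, -0.003]
wrist_force: [0.8, -0.2, -0.6]
width: 0.398
grip_force: 0.0
```

```bash
python3 - <<'E'
from h import *
go(.572,.3826,.1166);snap('wrist','w7.png')
print(proj('wrist',[.572,.3826,.165]))
E
```

```text
t 19.75 p [0.5752 0.3753 0.2775] x [-0.246  0.969 -0.001] y [ 0.969  0.246 -0.002] z [-0.001 -0.002 -1.   ] w 0.398 F [ 0.8 -0.2 -0.6] g 0.0 q [ 0.54  0.25  1.48 -0.    1.41  0.29]
tool cm [ 0.81 -0.1  16.09]
[251.86729654 171.59160358]
```

View pics/w7.png

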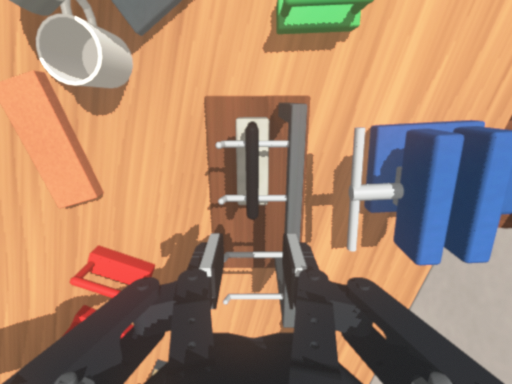

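The handle's centre is at (252,171), exactly as predicted. Descending.

Call:
{"api": "play_rows", "payload": {
  "commands": [
    [0.4,-0.1,3,0,0,0],
    [0.4,0,3,0,0,0],
    [0,0,3,0,0,0],
    [0,0,2,0,0,0],
    [0,0,1.5,0,0,0]
  ]
}}

```text
time: 20.22
tool_pos: [0.5716, 0.3802, 0.1505]
tcp_rot: [-1.932, -2.476, 0.006]
wrist_force: [-0.2, 0.1, -1.1]
width: 0.401
grip_force: 0.0
```

Call:
{"api": "play_rows", "payload": {
  "commands": [
    [0,0,1.5,0,0,0],
    [0,0,1.2,0,0,0],
    [0,0,1,0,0,0],
    [0,0,0,0,0,0],
    [0,0,0,0,0,0]
  ]
}}

```text
time: 20.63
tool_pos: [0.5726, 0.3824, 0.1163]
tcp_rot: [-1.93, -2.479, 0.001]
wrist_force: [0.5, -0.4, 0.0]
width: 0.398
grip_force: 0.0
```

Call:
{"api": "play_rows", "payload": {
  "commands": [
    [0,0,0,0,0,0],
    [0,0,0,0,0,0],
    [0,0,0,0,0,0],
    [0,0,0,0,0,0],
    [0,0,0,0,0,0]
  ],
  "grip": 1,
  "force": 50
}}

```text
time: 21.05
tool_pos: [0.5737, 0.3839, 0.1183]
tcp_rot: [1.927, 2.479, 0.004]
wrist_force: [0.7, -0.3, 4.6]
width: 0.14
grip_force: 49.0
```

Call:
{"api": "play_rows", "payload": {
  "commands": [
    [0,0,-0.8,0,0,0],
    [0,0,-1,0,0,0],
    [0,0,-0.7,0,0,0],
    [0,-2,0,0,0,0],
    [0,-3,0,0,0,0]
  ]
}}

```text
time: 21.47
tool_pos: [0.5263, 0.3718, 0.143]
tcp_rot: [1.929, 2.478, 0.006]
wrist_force: [-0.2, -0.2, -3.3]
width: 0.14
grip_force: 49.1
```

Call:
{"api": "play_rows", "payload": {
  "commands": [
    [0,-3,0,0,0,0],
    [0,-3,-1,0,0,0],
    [-1,-1,-3,0,0,0],
    [-1.5,0,-3,0,0,0.1],
    [-2,0,-1,0,0,0.1]
  ]
}}

```text
time: 21.88
tool_pos: [0.4662, 0.3114, 0.2269]
tcp_rot: [2.168, 2.272, 0.011]
wrist_force: [1.0, 0.3, -1.2]
width: 0.14
grip_force: 49.2
```

Call:
{"api": "play_rows", "payload": {
  "commands": [
    [-2,0,0,0,0,0.1],
    [-2,0,0,0,0,0.09],
    [-3,0,0,0,0,0],
    [-3.5,0,0,0,0,0],
    [-3.5,0,0,0,0,0]
  ]
}}

```text
time: 22.3
tool_pos: [0.4506, 0.1697, 0.222]
tcp_rot: [2.371, 2.061, 0.0]
wrist_force: [0.6, -0.5, -4.4]
width: 0.14
grip_force: 49.2
```

Call:
{"api": "play_rows", "payload": {
  "commands": [
    [-3.5,0,0,0,0,0],
    [-3.5,0,0,0,0,0],
    [-3.5,0,0,0,0,0],
    [-3,0,0,0,0,0],
    [0,0,0,0,0,0]
  ]
}}

```text
time: 22.72
tool_pos: [0.4311, 0.0325, 0.222]
tcp_rot: [2.375, 2.053, -0.004]
wrist_force: [0.5, 1.2, -3.0]
width: 0.145
grip_force: 49.2
```

```bash
python3 - <<'E'
from h import *
go(*ch(-.072,.018),.215)
E
```

```text
t 22.72 p [0.4311 0.0325 0.222 ] x [ 0.145  0.989 -0.003] y [ 0.989 -0.145  0.   ] z [-0.    -0.003 -1.   ] w 0.145 F [ 0.5  1.2 -3. ] g 49.16347146034241 q [ 0.02 -0.22  2.07 -0.    1.3   0.17]
tool cm [-21.4   13.05   0.77]
```

Call:
{"api": "play_rows", "payload": {
  "commands": [
    [-3,1.9,0,0,0,0],
    [-3,1.9,0,0,0,0],
    [-3.1,1.9,0,0,0,0],
    [-3.1,1.9,0,0,0,0],
    [-3.1,1.9,0,0,0,0]
  ]
}}

```text
time: 23.13
tool_pos: [0.5053, -0.1289, 0.2221]
tcp_rot: [2.372, 2.06, 0.001]
wrist_force: [1.1, 0.6, -3.2]
width: 0.144
grip_force: 49.0
```

Call:
{"api": "play_rows", "payload": {
  "commands": [
    [-3.1,1.8,0,0,0,0],
    [-3,1.8,0,0,0,0],
    [0,0,0,0,0,0],
    [0,0,0,0,0,0]
  ]
}}

```text
time: 23.47
tool_pos: [0.5323, -0.1944, 0.2214]
tcp_rot: [-2.374, -2.056, 0.0]
wrist_force: [0.0, 0.6, -3.2]
width: 0.14
grip_force: 49.1
```

```bash
python3 - <<'E'
from h import *
go(*ch(-.072,.018),.05)
E
```

```text
t 23.47 p [ 0.5323 -0.1944  0.2214] x [0.143 0.99  0.001] y [ 0.99  -0.143 -0.001] z [-0.001  0.001 -1.   ] w 0.14 F [ 0.   0.6 -3.2] g 49.123209714889526 q [-0.39  0.05  1.82  0.    1.28 -0.25]
tool cm [-0.43 -0.24 17.14]
```

Call:
{"api": "play_rows", "payload": {
  "commands": [
    [-0.4,-0.2,3,0,0,0],
    [0,0,3,0,0,0],
    [0,0,3,0,0,0],
    [0,0,3,0,0,0],
    [0,0,2.5,0,0,0]
  ]
}}

```text
time: 23.88
tool_pos: [0.5281, -0.1947, 0.0748]
tcp_rot: [-2.37, -2.059, 0.001]
wrist_force: [0.6, 0.8, -3.4]
width: 0.141
grip_force: 49.1
```

Call:
{"api": "play_rows", "payload": {
  "commands": [
    [0,0,1.3,0,0,0],
    [0,0,0.7,0,0,0],
    [0,0,0.4,0,0,0],
    [0,0,0.2,0,0,0],
    [0,0,0,0,0,0]
  ]
}}

```text
time: 24.3
tool_pos: [0.5306, -0.1971, 0.0519]
tcp_rot: [2.371, 2.058, 0.002]
wrist_force: [-0.5, 0.7, -2.9]
width: 0.137
grip_force: 49.1
```

Call:
{"api": "play_rows", "payload": {
  "commands": [
    [0,0,0.2,0,0,0],
    [0,0,0.15,0,0,0],
    [0,0,0.1,0,0,0],
    [0,0,0,0,0,0]
  ]
}}

```text
time: 24.63
tool_pos: [0.5313, -0.197, 0.049]
tcp_rot: [2.371, 2.057, 0.004]
wrist_force: [-2.5, 3.5, 6.2]
width: 0.142
grip_force: 50.1
```

Call:
{"api": "play_rows", "payload": {
  "commands": [
    [0,0,0.1,0,0,0],
    [0,0,0.05,0,0,0],
    [0,0,0,0,0,0]
  ]
}}

```text
time: 24.88
tool_pos: [0.5318, -0.197, 0.049]
tcp_rot: [2.37, 2.057, 0.005]
wrist_force: [-4.2, 5.4, 15.3]
width: 0.14
grip_force: 51.0
```

Call:
{"api": "play_rows", "payload": {
  "commands": [
    [0,0,-0.1,0,0,0],
    [0,0,0,0,0,0],
    [0,0,0,0,0,0],
    [0,0,-2,0,0,0],
    [0,0,-3,0,0,0]
  ],
  "grip": 0.6
}}

```text
time: 25.3
tool_pos: [0.5262, -0.1958, 0.0924]
tcp_rot: [-2.367, -2.055, 0.006]
wrist_force: [-0.3, 0.8, 0.1]
width: 0.401
grip_force: 0.0
```

Call:
{"api": "play_rows", "payload": {
  "commands": [
    [0,0,-3.5,0,0,0],
    [0,0,-3.5,0,0,0],
    [0,0,-3.5,0,0,0],
    [0,0,-3.5,0,0,0],
    [0,0,-3.5,0,0,0]
  ]
}}

```text
time: 25.72
tool_pos: [0.5291, -0.197, 0.2722]
tcp_rot: [2.372, 2.059, 0.0]
wrist_force: [0.7, -0.3, -0.4]
width: 0.403
grip_force: 0.0
```

Call:
{"api": "play_rows", "payload": {
  "commands": [
    [0,0,0,0,0,0],
    [0,0,0,0,0,0],
    [0,0,0,0,0,0],
    [0,0,0,0,0,0]
  ],
  "grip": 1
}}

```text
time: 26.05
tool_pos: [0.5283, -0.1965, 0.2684]
tcp_rot: [-2.37, -2.057, 0.002]
wrist_force: [0.2, 0.2, 0.7]
width: 0.001
grip_force: 0.0
```

```bash
python3 - <<'E'
from h import *
go(*ch(-.173,-.006)); snap('wrist','w8.png',None,1.5)
print([proj('wrist',[*ch(-.187,-.006),.157]),proj('wrist',[*ch(-.14,-.006),.157])])
E
```

```text
t 26.05 p [ 0.5283 -0.1965  0.2684] x [0.141 0.99  0.001] y [ 0.99  -0.141 -0.003] z [-0.003  0.001 -1.   ] w 0.001 F [0.2 0.2 0.7] g 0.0 q [-0.4   0.02  1.76 -0.    1.36 -0.26]
tool cm [-2.56 -9.99  0.03]
[array([148.89750153, 202.6743299 ]), array([191.96360841, 202.64253641])]
```

View pics/w8.png

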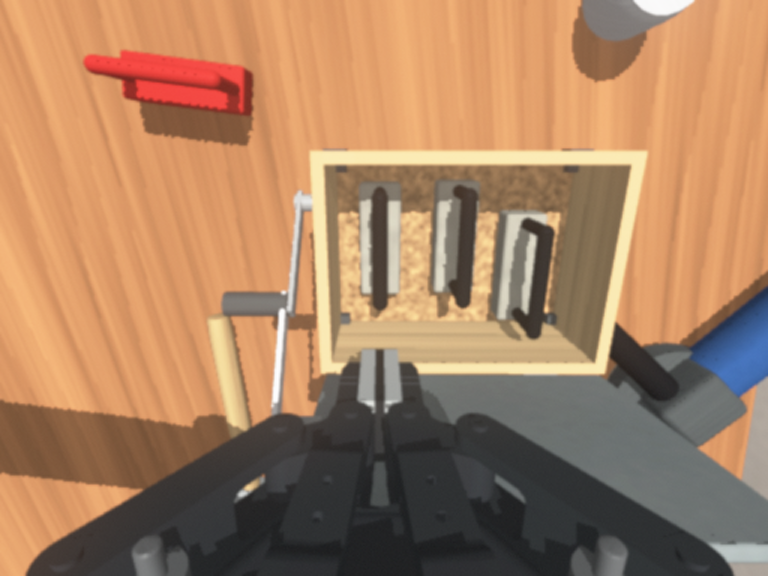

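All three stones stand in the chest. The tab, at (148–192, 202) in unscaled pixels, matches the prediction. Moving above it.

Call:
{"api": "play_rows", "payload": {
  "commands": [
    [-0.5,-3.4,0,0,0,0],
    [-1,-3.4,0,0,0,0],
    [-1,-3.2,0,0,0,0],
    [0,0,3,0,0,0],
    [0,0,3,0,0,0]
  ]
}}

```text
time: 26.52
tool_pos: [0.4264, -0.2084, 0.2108]
tcp_rot: [2.372, 2.055, 0.002]
wrist_force: [0.9, 0.4, -1.0]
width: -0.004
grip_force: 0.0
```

Call:
{"api": "play_rows", "payload": {
  "commands": [
    [0,0,2,0,0,0],
    [0,0,1,0,0,0],
    [0,0,0,0,0,0],
    [0,0,0,0,0,0]
  ]
}}

```text
time: 26.85
tool_pos: [0.4264, -0.2073, 0.1798]
tcp_rot: [-2.371, -2.058, 0.001]
wrist_force: [-0.1, 0.1, 1.0]
width: -0.003
grip_force: 0.0
```

Call:
{"api": "play_rows", "payload": {
  "commands": [
    [0,0,0.5,0,0,0],
    [0,0,0.5,0,0,0],
    [0,0,0,0,0,0]
  ]
}}

```text
time: 27.1
tool_pos: [0.4271, -0.2076, 0.1706]
tcp_rot: [2.372, 2.06, 0.0]
wrist_force: [0.1, 0.8, -0.6]
width: -0.003
grip_force: 0.0
```

```bash
python3 - <<'E'
from h import *
go(*ch(-.173,-.006))
E
```

```text
t 27.1 p [ 0.4271 -0.2076  0.1706] x [ 0.14  0.99 -0.  ] y [ 0.99 -0.14  0.  ] z [ 0. -0. -1.] w -0.003 F [ 0.1  0.8 -0.6] g 0.0 q [-0.5  -0.1   2.06 -0.    1.18 -0.36]
tool cm [-0.04 -0.12 -0.  ]
```

Call:
{"api": "play_rows", "payload": {
  "commands": [
    [0,0,0.5,0,0,0],
    [0,0,0.3,0,0,0],
    [0,0,0,0,0,0]
  ]
}}

```text
time: 27.35
tool_pos: [0.4265, -0.2073, 0.1619]
tcp_rot: [-2.372, -2.059, 0.001]
wrist_force: [0.1, 0.7, -1.2]
width: 0.001
grip_force: 0.0
```

Call:
{"api": "play_rows", "payload": {
  "commands": [
    [0,0,0.3,0,0,0],
    [0,0,0.3,0,0,0],
    [0,0,0,0,0,0]
  ]
}}

```text
time: 27.6
tool_pos: [0.4265, -0.2074, 0.1559]
tcp_rot: [-2.372, -2.059, 0.001]
wrist_force: [-0.8, 1.2, -0.5]
width: -0.001
grip_force: 0.0
```

Call:
{"api": "play_rows", "payload": {
  "commands": [
    [0,0,0.3,0,0,0],
    [0,0,0.3,0,0,0],
    [0,0,0,0,0,0]
  ]
}}

```text
time: 27.85
tool_pos: [0.4264, -0.2073, 0.1498]
tcp_rot: [-2.372, -2.059, 0.001]
wrist_force: [-0.4, 0.4, 0.1]
width: -0.002
grip_force: 0.0
```

Call:
{"api": "play_rows", "payload": {
  "commands": [
    [0,0,0.3,0,0,0],
    [0,0,0.3,0,0,0],
    [0,0,0,0,0,0]
  ]
}}

```text
time: 28.1
tool_pos: [0.4264, -0.2074, 0.1438]
tcp_rot: [-2.372, -2.059, 0.001]
wrist_force: [-0.9, 0.8, -0.5]
width: 0.0
grip_force: 0.0
```

Call:
{"api": "play_rows", "payload": {
  "commands": [
    [0,0,0.3,0,0,0],
    [0,0,0.3,0,0,0],
    [0,0,0,0,0,0]
  ]
}}

```text
time: 28.35
tool_pos: [0.427, -0.2078, 0.1384]
tcp_rot: [2.372, 2.059, -0.0]
wrist_force: [-0.2, -0.1, -0.3]
width: -0.0
grip_force: 0.0
```

Call:
{"api": "play_rows", "payload": {
  "commands": [
    [0,0,0.3,0,0,0],
    [0,0,0.3,0,0,0],
    [0,0,0,0,0,0]
  ]
}}

```text
time: 28.6
tool_pos: [0.4273, -0.2103, 0.1343]
tcp_rot: [2.368, 2.057, -0.004]
wrist_force: [-2.2, -4.5, 6.1]
width: 0.002
grip_force: 3.0
```

Call:
{"api": "play_rows", "payload": {
  "commands": [
    [-0.1,0,0.3,0,0,0],
    [-0.1,0,0.3,0,0,0],
    [0,0,0,0,0,0]
  ]
}}

```text
time: 28.85
tool_pos: [0.4276, -0.213, 0.1289]
tcp_rot: [2.367, 2.056, -0.004]
wrist_force: [-2.1, -4.5, 8.4]
width: 0.001
grip_force: 3.8
```

Call:
{"api": "play_rows", "payload": {
  "commands": [
    [-0.15,0,0.3,0,0,0],
    [-0.15,0,0.3,0,0,0],
    [-0.15,0,0.3,0,0,0],
    [0,0,0,0,0,0]
  ]
}}

```text
time: 29.18
tool_pos: [0.4274, -0.2176, 0.1199]
tcp_rot: [2.367, 2.055, -0.003]
wrist_force: [-1.6, -5.1, 7.2]
width: 0.003
grip_force: 3.6
```

Call:
{"api": "play_rows", "payload": {
  "commands": [
    [-0.15,0,0.3,0,0,0],
    [-0.15,0,0.3,0,0,0],
    [-0.1,0,0.3,0,0,0],
    [0,0,0,0,0,0]
  ]
}}

```text
time: 29.52
tool_pos: [0.427, -0.2211, 0.1106]
tcp_rot: [2.367, 2.056, -0.002]
wrist_force: [-0.6, -4.7, 5.8]
width: -0.002
grip_force: 3.0
```

```bash
python3 - <<'E'
from h import *
st(); print([[proj('scene',[*ch(ox,oy),z]).round() for ox,oy,z in[(-.168,-.006,.157),(0,-.062,.343)]]])
im=optics.read_camera('scene');im=im[200:340,150:290,::-1]
cv2.imwrite('pics/s9.png',cv2.resize(im,None,fx=4,fy=4,interpolation=cv2.INTER_CUBIC))
E
```

```text
t 29.52 p [ 0.427  -0.2211  0.1106] x [ 0.14   0.99  -0.005] y [ 0.99  -0.14   0.004] z [ 0.004 -0.006 -1.   ] w -0.002 F [-0.6 -4.7  5.8] g 3.041442632675171 q [-0.53 -0.03  2.11 -0.    1.05 -0.38]
[[array([187., 243.]), array([209., 242.])]]
```

View pics/s9.png

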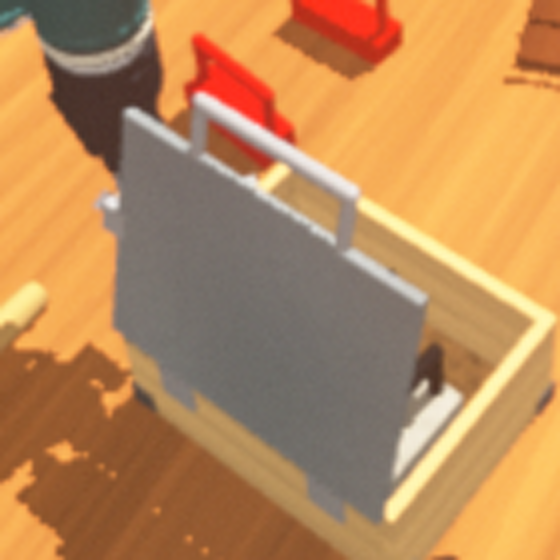

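```bash
python3 - <<'E'
from h import *
for th in(82,80,78,76,74,72,70):
    t=np.radians(th);P=lambda ox:proj('scene',[*ch(ox,-.095+.235*np.cos(t)),.11+.235*np.sin(t)])
    f=lambda p:((p-[150,200])*4).round(0)
    print(th,f(P(-.06)),f(P(.06)),(-.095+.235*np.cos(t)).round(3),(.11+.235*np.sin(t)).round(3))
# stay: lower link 87 from pivot; fold estimate
E
```

```text
82 [164. 123.] [314. 220.] -0.062 0.343
80 [173. 117.] [324. 212.] -0.054 0.341
78 [183. 110.] [333. 205.] -0.046 0.34
76 [193. 104.] [342. 198.] -0.038 0.338
74 [202.  99.] [351. 191.] -0.03 0.336
72 [211.  94.] [360. 185.] -0.022 0.333
70 [221.  89.] [369. 180.] -0.015 0.331
```

Call:
{"api": "play_rows", "payload": {
  "commands": [
    [0,0,-1,0,0,0],
    [0.5,0,-3,0,0,0],
    [0.5,-0.5,-3,0,0,0],
    [0,-1,-3,0,0,0],
    [0,-1,-3,0,0,0]
  ]
}}

```text
time: 29.98
tool_pos: [0.4014, -0.2037, 0.2399]
tcp_rot: [-2.371, -2.059, -0.0]
wrist_force: [-0.2, 0.6, 0.0]
width: -0.0
grip_force: 0.0
```

Call:
{"api": "play_rows", "payload": {
  "commands": [
    [0,0,-3,0,0,0],
    [0,0,-3,0,0,0],
    [0,0,-3,0,0,0],
    [0,0,-3,0,0,0],
    [0,0,-3,0,0,0]
  ],
  "grip": 0.5
}}

```text
time: 30.4
tool_pos: [0.4015, -0.2039, 0.3903]
tcp_rot: [-2.372, -2.059, -0.001]
wrist_force: [0.4, -0.4, -0.4]
width: 0.499
grip_force: 0.0
```

Call:
{"api": "play_rows", "payload": {
  "commands": [
    [0,0,-3,0,0,0],
    [0,0,-3,0,0,0],
    [0,0,-3,0,0,0],
    [0,0,0,0,0,0]
  ]
}}

```text
time: 30.73
tool_pos: [0.4031, -0.2049, 0.4859]
tcp_rot: [2.365, 2.054, 0.006]
wrist_force: [-0.0, 0.9, 0.5]
width: 0.498
grip_force: 0.0
```

The lid has nodded about 8° (bar matches the 74° prediction), so the stay is broken. I'll turn to pinch the bar across.

Call:
{"api": "play_rows", "payload": {
  "commands": [
    [0,0,0,0,0,0.115],
    [0,0,0,0,0,0.115],
    [0,0,0,0,0,0.115],
    [0,0,0,0,0,0.115],
    [0,0,0,0,0,0.115]
  ]
}}

```text
time: 31.15
tool_pos: [0.4017, -0.204, 0.4782]
tcp_rot: [-2.861, -1.294, 0.0]
wrist_force: [0.3, -0.2, -0.0]
width: 0.497
grip_force: 0.0
```

Call:
{"api": "play_rows", "payload": {
  "commands": [
    [0,0,0,0,0,0.115],
    [0,0,0,0,0,0.115],
    [0,0,0,0,0,0.115],
    [0,0,0,0,0,0.115],
    [0,0,0,0,0,0.115]
  ]
}}

```text
time: 31.57
tool_pos: [0.4017, -0.204, 0.4782]
tcp_rot: [-3.111, -0.43, 0.001]
wrist_force: [0.9, -0.4, 0.6]
width: 0.501
grip_force: 0.0
```

Call:
{"api": "play_rows", "payload": {
  "commands": [
    [0,0,0,0,0,0.115],
    [0,0,0,0,0,0.115],
    [0,0,0,0,0,0.115],
    [0,0,0,0,0,0.075],
    [0,0,0,0,0,0]
  ]
}}

```text
time: 31.98
tool_pos: [0.4017, -0.2041, 0.4782]
tcp_rot: [-3.133, 0.222, 0.001]
wrist_force: [-0.7, 0.5, 0.6]
width: 0.504
grip_force: 0.0
```

```bash
python3 - <<'E'
from h import *
go(*ch(0,-.03))
E
```

```text
t 31.98 p [ 0.4017 -0.2041  0.4782] x [ 0.99  -0.141 -0.001] y [-0.141 -0.99  -0.001] z [-0.001  0.001 -1.   ] w 0.504 F [-0.7  0.5  0.6] g 0.0 q [-0.53 -0.21  1.6   0.    1.75  1.19]
tool cm [19.74  2.4  -0.02]
```

Call:
{"api": "play_rows", "payload": {
  "commands": [
    [3.9,0.5,0,0,0,0],
    [3.9,0.5,0,0,0,0],
    [3.9,0.5,0,0,0,0],
    [3.9,0.5,0,0,0,0],
    [3.9,0.5,0,0,0,0]
  ]
}}

```text
time: 32.4
tool_pos: [0.5931, -0.2565, 0.4782]
tcp_rot: [-3.134, 0.216, 0.001]
wrist_force: [0.7, -0.5, 1.1]
width: 0.498
grip_force: 0.0
```

Call:
{"api": "play_rows", "payload": {
  "commands": [
    [0,0,2,0,0,0],
    [0,0,0,0,0,0],
    [0,0,0,0,0,0]
  ]
}}

```text
time: 32.65
tool_pos: [0.5911, -0.2561, 0.4558]
tcp_rot: [-3.132, 0.217, 0.009]
wrist_force: [-0.3, -0.1, 0.4]
width: 0.498
grip_force: 0.0
```

```bash
python3 - <<'E'
from h import *
go(*ch(0,-.03),.291); snap('wrist','w10.png',None,1.5)
for th in(76,74,72):
    t=np.radians(th);print(th,[(1.5*proj('wrist',[*ch(o,-.095+.235*np.cos(t)),.11+.235*np.sin(t)])).round() for o in(-.06,.06)])
E
```

```text
t 32.65 p [ 0.5911 -0.2561  0.4558] x [ 0.99  -0.138 -0.006] y [-0.138 -0.99  -0.002] z [-0.005  0.003 -1.   ] w 0.498 F [-0.3 -0.1  0.4] g 0.0 q [-0.45  0.17  1.27  0.    1.71  1.26]
tool cm [ 0.36 -0.04 16.48]
76 [array([388., 339.]), array([389., 178.])]
74 [array([377., 337.]), array([377., 178.])]
72 [array([367., 336.]), array([366., 178.])]
```

View pics/w10.png

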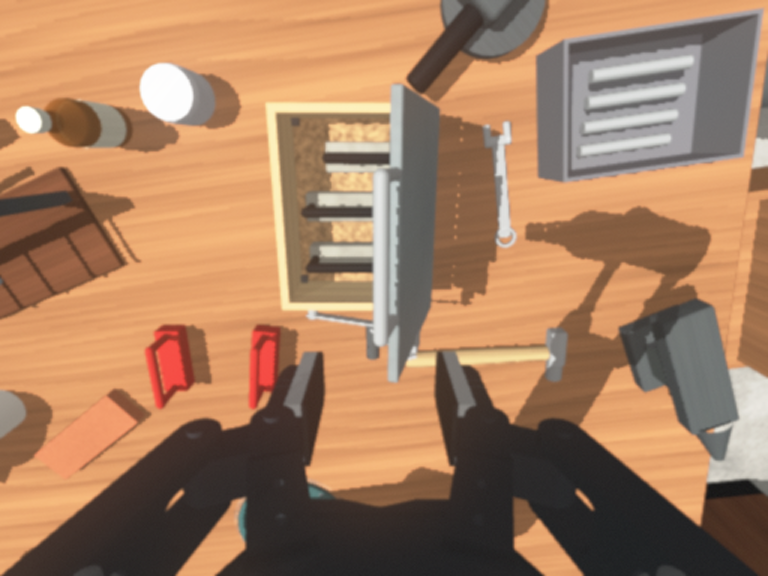

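The bar is at u≈381, so the lid is at about 74.7°, and it's centred under the tool. Descending and gripping lightly.

Call:
{"api": "play_rows", "payload": {
  "commands": [
    [0.3,0.3,3.5,0,0,0],
    [0,0,3.5,0,0,0],
    [0,0,3,0,0,0],
    [0,0,2,0,0,0],
    [0,0,1.5,0,0,0]
  ]
}}

```text
time: 33.12
tool_pos: [0.5924, -0.2594, 0.324]
tcp_rot: [3.134, -0.219, 0.001]
wrist_force: [0.6, 0.3, -1.2]
width: 0.496
grip_force: 0.0
```

Call:
{"api": "play_rows", "payload": {
  "commands": [
    [0,0,1.5,0,0,0],
    [0,0,1,0,0,0],
    [0,0,0.5,0,0,0],
    [0,0,0,0,0,0],
    [0,0,0,0,0,0]
  ]
}}

```text
time: 33.53
tool_pos: [0.5943, -0.2601, 0.2954]
tcp_rot: [3.133, -0.22, 0.003]
wrist_force: [0.1, 0.5, 0.2]
width: 0.502
grip_force: 0.0
```

Call:
{"api": "play_rows", "payload": {
  "commands": [
    [0,0,0,0,0,0],
    [0,0,0,0,0,0],
    [0,0,0,0,0,0],
    [0,0,0,0,0,0],
    [0,0,0,0,0,0]
  ],
  "grip": 1,
  "force": 30
}}

```text
time: 33.95
tool_pos: [0.5949, -0.2597, 0.2951]
tcp_rot: [-3.134, 0.22, -0.003]
wrist_force: [-0.6, 3.1, 6.0]
width: 0.123
grip_force: 29.5
```

```bash
python3 - <<'E'
from h import *
s,R=st();p=s['tool_pos'][:2]-cc;ey=np.array([-np.sin(yaw),np.cos(yaw)]);print('own y',p@ey)
E
```

```text
t 33.95 p [ 0.5949 -0.2597  0.2951] x [ 0.99  -0.14   0.002] y [-0.14 -0.99 -0.  ] z [ 0.002 -0.    -1.   ] w 0.123 F [-0.6  3.1  6. ] g 29.4655779004097 q [-0.45  0.17  1.55  0.    1.42  1.26]
own y -0.03380824341917383
```

```bash
python3 - <<'E'
import numpy as np
t=np.radians(np.append(np.arange(74.9,2,-2.5),0));y=.235*np.cos(t)*100;z=.235*np.sin(t)*100
r=np.c_[-np.diff(y),-np.diff(z)].round(2)
for i in range(0,len(r),5):print(r[i:i+5].tolist(),'cum own y %.2f z %.2f'%(y[min(i+5,len(y)-1)]-y[0],z[min(i+5,len(z)-1)]-z[0]))
E
```

```text
[[-0.98, 0.29], [-0.97, 0.33], [-0.95, 0.37], [-0.94, 0.41], [-0.92, 0.46]] cum own y 4.77 z -1.86
[[-0.9, 0.49], [-0.88, 0.53], [-0.85, 0.57], [-0.83, 0.61], [-0.8, 0.64]] cum own y 9.02 z -4.71
[[-0.77, 0.68], [-0.74, 0.71], [-0.71, 0.74], [-0.67, 0.77], [-0.64, 0.8]] cum own y 12.55 z -8.42
[[-0.6, 0.83], [-0.57, 0.85], [-0.53, 0.88], [-0.49, 0.9], [-0.45, 0.92]] cum own y 15.19 z -12.79
[[-0.41, 0.94], [-0.37, 0.96], [-0.33, 0.97], [-0.29, 0.98], [-0.24, 1.0]] cum own y 16.83 z -17.64
[[-0.2, 1.01], [-0.15, 1.01], [-0.11, 1.02], [-0.07, 1.02], [-0.02, 0.98]] cum own y 17.38 z -22.69
```

Call:
{"api": "play_rows", "payload": {
  "commands": [
    [0,-0.98,0.29,0,0,0],
    [0,-0.97,0.33,0,0,0],
    [0,-0.95,0.37,0,0,0],
    [0,-0.94,0.41,0,0,0],
    [0,-0.92,0.46,0,0,0]
  ]
}}

```text
time: 34.37
tool_pos: [0.6015, -0.2132, 0.2773]
tcp_rot: [3.132, -0.22, 0.004]
wrist_force: [-1.7, 1.9, 7.9]
width: 0.127
grip_force: 30.7
```

Call:
{"api": "play_rows", "payload": {
  "commands": [
    [0,0,0,0,0,0]
  ]
}}

```text
time: 34.45
tool_pos: [0.6017, -0.2112, 0.2762]
tcp_rot: [-3.133, 0.218, -0.003]
wrist_force: [-0.3, 4.6, 5.0]
width: 0.126
grip_force: 30.6
```

```bash
cat >> h.py <<'E'
def lid():
    s=sensors.read_state();p=s['tool_pos'][:2]-cc;ey=np.array([-np.sin(yaw),np.cos(yaw)]);oy=p@ey;oz=s['tool_pos'][2]+.042
    print('own y',oy.round(4),'bar z',oz.round(4),'r',np.hypot(oy+.095,oz-.11).round(4),'th',np.degrees(np.arctan2(oz-.11,oy+.095)).round(1),'F',np.round(s['wrist_force'],1),'w',s['width'])
E
python3 -c "from h import *;lid()"
```

```text
own y 0.0151 bar z 0.3182 r 0.2355 th 62.1 F [-0.3  4.6  5. ] w 0.1256546802867846
```

Tracking the arc well, with low forces. Continuing.

Call:
{"api": "play_rows", "payload": {
  "commands": [
    [0,-0.9,0.49,0,0,0],
    [0,-0.88,0.53,0,0,0],
    [0,-0.85,0.57,0,0,0],
    [0,-0.83,0.61,0,0,0],
    [0,-0.8,0.64,0,0,0]
  ]
}}

```text
time: 34.87
tool_pos: [0.6077, -0.1699, 0.2485]
tcp_rot: [-3.134, 0.22, -0.004]
wrist_force: [-0.9, 3.7, 7.6]
width: 0.128
grip_force: 31.5
```

Call:
{"api": "play_rows", "payload": {
  "commands": [
    [0,-0.77,0.68,0,0,0],
    [0,-0.74,0.71,0,0,0],
    [0,-0.71,0.74,0,0,0],
    [0,-0.67,0.77,0,0,0],
    [0,-0.64,0.8,0,0,0]
  ]
}}

```text
time: 35.28
tool_pos: [0.6128, -0.1338, 0.2111]
tcp_rot: [-3.132, 0.219, -0.004]
wrist_force: [-1.6, 6.1, 6.5]
width: 0.123
grip_force: 32.3
```

Call:
{"api": "play_rows", "payload": {
  "commands": [
    [0,0,0,0,0,0]
  ]
}}

```text
time: 35.37
tool_pos: [0.6129, -0.1324, 0.2094]
tcp_rot: [-3.13, 0.218, -0.003]
wrist_force: [2.3, 7.9, 3.3]
width: 0.129
grip_force: 32.1
```

```bash
python3 -c "from h import *;lid()"
```

```text
own y 0.0947 bar z 0.2514 r 0.2366 th 36.7 F [2.3 7.9 3.3] w 0.12860063954475784
```

Call:
{"api": "play_rows", "payload": {
  "commands": [
    [0,-0.64,0.83,0,0,0],
    [0,-0.59,0.85,0,0,0],
    [0,-0.55,0.88,0,0,0],
    [0,-0.5,0.9,0,0,0],
    [0,-0.46,0.92,0,0,0]
  ]
}}

```text
time: 35.78
tool_pos: [0.6166, -0.1063, 0.1666]
tcp_rot: [-3.131, 0.219, -0.003]
wrist_force: [0.2, 8.1, 5.8]
width: 0.126
grip_force: 33.0
```

Call:
{"api": "play_rows", "payload": {
  "commands": [
    [0,-0.41,0.94,0,0,0],
    [0,-0.37,0.96,0,0,0],
    [0,-0.33,0.97,0,0,0],
    [0,-0.29,0.8,0,0,0],
    [0,-0.2,0.7,0,0,0]
  ]
}}

```text
time: 36.2
tool_pos: [0.6189, -0.0899, 0.1221]
tcp_rot: [-3.13, 0.219, -0.003]
wrist_force: [1.0, 8.6, 2.4]
width: 0.13
grip_force: 33.7
```

Call:
{"api": "play_rows", "payload": {
  "commands": [
    [0,0,0,0,0,0]
  ]
}}

```text
time: 36.28
tool_pos: [0.6189, -0.0896, 0.1209]
tcp_rot: [-3.13, 0.219, -0.002]
wrist_force: [2.6, 9.3, -0.2]
width: 0.127
grip_force: 33.5
```

```bash
python3 -c "from h import *;lid()"
```

```text
own y 0.1379 bar z 0.1629 r 0.2389 th 12.8 F [ 2.6  9.3 -0.2] w 0.12655995895978595
```

Call:
{"api": "play_rows", "payload": {
  "commands": [
    [0,-0.3,0.8,0,0,0],
    [0,-0.25,0.8,0,0,0],
    [0,-0.2,0.8,0,0,0],
    [0,-0.1,0.7,0,0,0],
    [0,-0.05,0.6,0,0,0]
  ]
}}

```text
time: 36.7
tool_pos: [0.6199, -0.0832, 0.0843]
tcp_rot: [-3.133, 0.22, -0.002]
wrist_force: [3.2, 5.0, -0.0]
width: 0.126
grip_force: 34.1
```

Call:
{"api": "play_rows", "payload": {
  "commands": [
    [0,0,0.4,0,0,0],
    [0,0,0.2,0,0,0],
    [0,0,0,0,0,0]
  ]
}}

```text
time: 36.95
tool_pos: [0.6199, -0.0826, 0.078]
tcp_rot: [-3.132, 0.221, -0.002]
wrist_force: [5.0, 6.5, -1.5]
width: 0.126
grip_force: 34.0
```

```bash
python3 -c "from h import *;lid()"
```

```text
own y 0.145 bar z 0.12 r 0.2402 th 2.4 F [ 5.   6.5 -1.5] w 0.12628971974510744
```

Near shut; I'll lower in small steps until it contacts the rim.

Call:
{"api": "play_rows", "payload": {
  "commands": [
    [0,0,0.2,0,0,0],
    [0,0,0.15,0,0,0],
    [0,0,0,0,0,0]
  ]
}}

```text
time: 37.2
tool_pos: [0.6199, -0.0824, 0.0749]
tcp_rot: [-3.131, 0.221, -0.002]
wrist_force: [5.3, 7.3, -1.6]
width: 0.124
grip_force: 34.2
```

Call:
{"api": "play_rows", "payload": {
  "commands": [
    [0,0,0.15,0,0,0],
    [0,0,0.15,0,0,0],
    [0,0,0,0,0,0]
  ]
}}

```text
time: 37.45
tool_pos: [0.6199, -0.0823, 0.072]
tcp_rot: [-3.131, 0.221, -0.002]
wrist_force: [5.3, 7.6, -1.0]
width: 0.126
grip_force: 34.2
```

Call:
{"api": "play_rows", "payload": {
  "commands": [
    [0,0,0.15,0,0,0],
    [0,0,0.1,0,0,0],
    [0,0,0,0,0,0]
  ]
}}

```text
time: 37.7
tool_pos: [0.62, -0.0821, 0.0695]
tcp_rot: [-3.131, 0.221, -0.002]
wrist_force: [4.3, 6.8, -1.2]
width: 0.129
grip_force: 34.3
```

Call:
{"api": "play_rows", "payload": {
  "commands": [
    [0,0,0.15,0,0,0],
    [0,0,0.1,0,0,0],
    [0,0,0,0,0,0]
  ]
}}

```text
time: 37.95
tool_pos: [0.62, -0.0821, 0.067]
tcp_rot: [-3.131, 0.221, -0.002]
wrist_force: [4.1, 9.0, -1.4]
width: 0.128
grip_force: 34.3
```

Call:
{"api": "play_rows", "payload": {
  "commands": [
    [0,0,0.15,0,0,0],
    [0,0,0.1,0,0,0],
    [0,0,0,0,0,0]
  ]
}}

```text
time: 38.2
tool_pos: [0.62, -0.082, 0.0646]
tcp_rot: [-3.131, 0.221, -0.002]
wrist_force: [3.6, 8.2, 0.4]
width: 0.127
grip_force: 34.4
```

Call:
{"api": "play_rows", "payload": {
  "commands": [
    [0,0,0.15,0,0,0],
    [0,0,0.1,0,0,0],
    [0,0,0,0,0,0]
  ]
}}

```text
time: 38.45
tool_pos: [0.6201, -0.082, 0.0642]
tcp_rot: [-3.131, 0.221, -0.002]
wrist_force: [-0.6, 9.8, 10.5]
width: 0.131
grip_force: 35.4
```

Call:
{"api": "play_rows", "payload": {
  "commands": [
    [0,0,0.15,0,0,0],
    [0,0,0.1,0,0,0],
    [0,0,0,0,0,0]
  ]
}}

```text
time: 38.7
tool_pos: [0.6202, -0.082, 0.0641]
tcp_rot: [-3.131, 0.221, -0.003]
wrist_force: [-6.8, 10.4, 21.7]
width: 0.129
grip_force: 36.4
```

Call:
{"api": "play_rows", "payload": {
  "commands": [
    [0,0,-0.15,0,0,0],
    [0,0,-0.1,0,0,0],
    [0,0,0,0,0,0]
  ]
}}

```text
time: 38.95
tool_pos: [0.6201, -0.082, 0.0642]
tcp_rot: [-3.131, 0.221, -0.003]
wrist_force: [-0.0, 8.7, 10.3]
width: 0.129
grip_force: 35.3
```

Call:
{"api": "play_rows", "payload": {
  "commands": [
    [0,0,0,0,0,0],
    [0,0,0,0,0,0],
    [0,0,0,0,0,0],
    [0,0,0,0,0,0]
  ],
  "grip": 0.7
}}

```text
time: 39.28
tool_pos: [0.6182, -0.0844, 0.0616]
tcp_rot: [3.133, -0.221, -0.003]
wrist_force: [0.6, 0.1, 0.2]
width: 0.297
grip_force: 0.0
```

Call:
{"api": "play_rows", "payload": {
  "commands": [
    [0,0,-1,0,0,0],
    [0,0,-2,0,0,0],
    [0,0,-3,0,0,0],
    [0,0,-3,0,0,0],
    [0,0,-3,0,0,0]
  ]
}}

```text
time: 39.7
tool_pos: [0.6186, -0.0841, 0.1839]
tcp_rot: [3.134, -0.221, -0.001]
wrist_force: [-0.3, -0.1, -0.6]
width: 0.298
grip_force: 0.0
```

Call:
{"api": "play_rows", "payload": {
  "commands": [
    [0,0,-3,0,0,0],
    [0,0,-3,0,0,0],
    [0,-3,0,0,0,0],
    [0,-3,0,0,0,0],
    [0,0,0,0,0,0]
  ]
}}

```text
time: 40.12
tool_pos: [0.6284, -0.0205, 0.2445]
tcp_rot: [-3.131, 0.216, -0.004]
wrist_force: [0.0, -0.1, 0.2]
width: 0.297
grip_force: 0.0
```

```bash
python3 - <<'E'
from h import *
st(); im=optics.read_camera('wrist').astype(int)
print('size',im.shape)
# predicted lid top plane (z~.12) samples: expect grey; bar ends
for oy in(-.08,-.04,0,.04,.08,.097,.105,.12,.134,.14,.146,.155):
    r=[]
    for ox in(-.05,0,.05):
        u,v=proj('wrist',[*ch(ox,oy+.003),.12]).round().astype(int)
        r.append((u,v,im[v,u].tolist() if 0<=v<384 and 0<=u<512 else None))
    print(oy,r)
# free edge sub-check with the scene camera: lid corner profile along own y at ox=.11
im=optics.read_camera('scene').astype(int)
for oy in np.arange(-.09,.16,.02):
    u,v=proj('scene',[*ch(.1,oy),.12]).round().astype(int);print(round(oy,2),u,v,im[v,u].tolist())
E
```

```text
t 40.12 p [ 0.6284 -0.0205  0.2445] x [ 0.99  -0.138  0.002] y [-0.138 -0.99  -0.003] z [ 0.003  0.003 -1.   ] w 0.297 F [ 0.  -0.1  0.2] g 0.0 q [-0.07  0.15  1.66  0.    1.32  1.63]
size (384, 512, 3)
-0.08 [(np.int64(495), np.int64(220), [98, 104, 103]), (np.int64(508), np.int64(179), [95, 100, 99]), (np.int64(522), np.int64(133), None)]
-0.04 [(np.int64(461), np.int64(220), [97, 101, 101]), (np.int64(472), np.int64(179), [93, 98, 98]), (np.int64(484), np.int64(133), [171, 181, 178])]
0 [(np.int64(426), np.int64(220), [94, 100, 99]), (np.int64(435), np.int64(179), [95, 100, 99]), (np.int64(445), np.int64(133), [175, 183, 182])]
0.04 [(np.int64(392), np.int64(220), [98, 104, 103]), (np.int64(399), np.int64(179), [100, 104, 103]), (np.int64(407), np.int64(133), [177, 186, 184])]
0.08 [(np.int64(358), np.int64(220), [162, 169, 167]), (np.int64(363), np.int64(179), [102, 106, 104]), (np.int64(369), np.int64(133), [178, 187, 185])]
0.097 [(np.int64(343), np.int64(220), [173, 180, 178]), (np.int64(348), np.int64(179), [109, 112, 109]), (np.int64(353), np.int64(133), [182, 188, 186])]
0.
[... 594 characters left out ...]
, 218, 214])]
0.146 [(np.int64(301), np.int64(220), [193, 180, 169]), (np.int64(303), np.int64(179), [202, 172, 152]), (np.int64(306), np.int64(133), [197, 172, 156])]
0.155 [(np.int64(293), np.int64(220), [222, 155, 105]), (np.int64(295), np.int64(179), [229, 164, 112]), (np.int64(297), np.int64(133), [228, 163, 110])]
-0.09 239 322 [158, 156, 151]
-0.07 244 316 [211, 214, 211]
-0.05 249 310 [209, 211, 208]
-0.03 254 305 [207, 210, 207]
-0.01 258 299 [209, 212, 206]
0.01 262 294 [211, 211, 207]
0.03 267 289 [210, 211, 208]
0.05 271 284 [214, 213, 208]
0.07 275 279 [215, 215, 210]
0.09 279 274 [213, 211, 208]
0.11 283 269 [247, 175, 93]
0.13 287 265 [246, 176, 92]
0.15 291 260 [245, 171, 91]
```

The lid edge (about +0.10) and the bar (about +0.14) sit exactly where they should with the lid shut. Handing in.

```bash
python3 -c "
from workcell import order
print(order.finish_job())"
```

```text
the job is handed in; nothing more can be done
None
```

The job is handed in at about 40 s: all three stones present are standing in the chest, then the stay was broken with the lid up, and the lid was lowered by its bar until fully shut.

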